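# Press the rice moulds under the ratchet-hoist weight press

### The job

Get the pressing moulds under the weight. Wind the press's crank clockwise until the plate is right up and the pawl holds it, and draw the carrier out to its loading click; stand every mould from the cutting board upright on the carrier, one to a place, then push the carrier in until it clicks home under the raised plate. Finally pull the crank knob up to lift the pawl and let the crank turn back slowly, so that the plate sinks gently and presses every lid fully in; let go, and knock nothing over.

Things in the scene. Friction and masses are not known exactly. Their poses are not given: they have to be found in the camera images.
- press: hand-cranked weight press, fixed on the table: steel base 245 x 290 mm, two 20 mm columns 128 mm either side, white gear crown on top (underside 178 mm, top 240 mm up, its front face 2 mm and the ratchet disc's front edge -6 mm along x). Origin: on the table under the middle of the press station. x (away from the robot, nearly) is the way the carrier slides in, y runs along the row of places, z up
- plate_face (a point): middle of the flat underside of the press plate (1.5 kg dead weight, 215 mm wide by 100 mm, level), over the press station. Its height runs from 60 mm (down) to 114 mm (wound right up); unpressed moulds on the carrier reach 90 mm, pressed ones 81 mm. It hangs on the rack and is never pushed down by it: it just sinks as the crank is let back, until it rests on something
- crank (a joint): crank angle in rad, 0 to 5.4, end stops at both. Turning clockwise seen from above raises it and lifts the plate 10 mm a radian; counter-clockwise lowers. The plate's weight pulls it back (about 3 N at the knob) unless the pawl is in the ratchet
- pawl (a joint): how far in m the knob with the pawl pin is pulled up, 0 to 0.014. A spring (3 N, 6 N at the top) holds it down in the saw-toothed ring (32 teeth, 5.5 mm high). Down, the pin stops the crank running back; lifted 7 mm or more it is clear of the teeth and the crank turns freely both ways. Let go, it drops into the next tooth, so the crank may run back up to 0.2 rad
- crank_knob (a point): middle of the black upright crank knob, 25 mm thick, 44 mm tall (22 mm above and below this point), 45 mm from the crank's axis. Its sleeve turns freely, so a grip from above can keep its direction while the knob goes round; the crank arm's top lies 5 mm below the knob's foot when the pawl is down
- crank_axis (a point): point on the crank's vertical axis, at the height of the knob's middle when the pawl is down (301 mm above the table); 50 mm beyond the press station along the press's x
- carrier (a joint): position in m of the white mould carrier on its rails: 0 = loading detent (drawn out toward the robot), 0.115 = press detent (under the plate), stops 5 mm before and 9 mm past. A sprung ball clicks into each detent and takes about 5 N to leave; elsewhere it stays where it is left (about 1.5 N to slide)
- carrier_post (a point): middle of the black upright push post at the carrier's front, 22 mm thick, 57 mm tall (from 32 to 89 mm above the table); grip it from above to draw out or push in the carrier. 78 mm in front of the carrier's middle
- place_1 (a point): floor of the carrier at the right-hand place (seen from the robot), centre; 34 mm above the table. A mould stands here upright, its long side along the press's x. Axes as the press. The carrier has an 8 mm rim (inside 198 x 88 mm) and 4 mm ribs half-way between the places
- place_2 (a point): as place_1, the middle place, 72 mm to the left of it
- place_3 (a point): as place_1, the left-hand place, 144 mm to the left of it
- mould_1_mid (a point): wooden pressing mould, a box 72 mm long (its x), 44 mm wide (its y) and 42 mm tall; this point is its centre, 21 mm above its underside. Its lid with two cross bars stands 14 mm higher (56 mm in all). 0.19 kg. The moulds are alike and stand upright on the cutting board (12 mm thick) at the robot's left; None if absent
- mould_1_lid (a joint): how far in m the mould's lid is pressed in: 0 standing proud, 0.009 fully in. It takes about 2 N and stays where it is pushed
- mould_2_mid (a point): as mould_1
- mould_2_lid (a joint): as mould_1_lid
- mould_3_mid (a point): as mould_1
- mould_3_lid (a joint): as mould_1_lid
- salt_shaker: loose bystander: salt shaker, 44 mm thick, 90 mm tall, at the press's near right; origin at its foot
- sauce_bottle: loose bystander: small bottle with dark green cap, 50 x 67 mm, 152 mm tall, near the board; origin at its foot. Between the board and the press stands the room's steel seasoning box, about 100 mm tall, fixed

How it is judged:
On the way, in this order (a step that is already met when the one before it is completed fails the run):
1. the plate is wound up (its face at least 100 mm above the table) with the pawl down in the ratchet, and the carrier stands in its loading detent (height (world z) of plate_face above 0.1 m and value of joint pawl below 0.004 m and value of joint carrier below 0.006 m), for 0.2 s.
2. the carrier stands in its press detent with every mould upright on it, under the still raised plate (value of joint carrier between 0.11 and 0.12 m and height (world z) of plate_face above 0.094 m and x of mould_1_mid in the frame of place_2 between -0.025 and 0.025 m and y of mould_1_mid in the frame of place_2 between -0.09 and 0.09 m and z of mould_1_mid in the frame of place_2 between 0.015 and 0.027 m and angle between each of mould_1_mid, mould_2_mid, mould_3_mid's own z axis and vertical below 0.12 rad and x of mould_2_mid in the frame of place_2 between -0.025 and 0.025 m and y of mould_2_mid in the frame of place_2 between -0.09 and 0.09 m and z of mould_2_mid in the frame of place_2 between 0.015 and 0.027 m and x of mould_3_mid in the frame of place_2 between -0.025 and 0.025 m and y of mould_3_mid in the frame of place_2 between -0.09 and 0.09 m and z of mould_3_mid in the frame of place_2 between 0.015 and 0.027 m), for 0.2 s.
At the end, for the whole second after the job is handed in: the carrier stands in its press detent (within 5 mm) with every mould upright on it inside the rim, every lid is pressed in by at least 7.5 of its 9 mm, the plate rests still on the moulds, and the salt shaker and the bottle stand upright (value of joint carrier between 0.11 and 0.12 m and x of mould_1_mid in the frame of place_2 between -0.025 and 0.025 m and y of mould_1_mid in the frame of place_2 between -0.09 and 0.09 m and z of mould_1_mid in the frame of place_2 between 0.015 and 0.027 m and angle between each of mould_1_mid, mould_2_mid, mould_3_mid's own z axis and vertical below 0.12 rad and x of mould_2_mid in the frame of place_2 between -0.025 and 0.025 m and y of mould_2_mid in the frame of place_2 between -0.09 and 0.09 m and z of mould_2_mid in the frame of place_2 between 0.015 and 0.027 m and x of mould_3_mid in the frame of place_2 between -0.025 and 0.025 m and y of mould_3_mid in the frame of place_2 between -0.09 and 0.09 m and z of mould_3_mid in the frame of place_2 between 0.015 and 0.027 m and value of joint each of mould_1_lid, mould_2_lid, mould_3_lid above 0.0075 m and height (world z) of plate_face below 0.085 m and velocity of joint crank between -0.1 and 0.1 rad/s and angle between each of salt_shaker, sauce_bottle's own z axis and vertical below 0.3 rad); the robot touches nothing.
It fails at once if with the pawl lifted clear, the crank runs back faster than 3 rad/s (the plate would sink faster than 30 mm/s) (velocity of joint crank below -3 rad/s and value of joint pawl above 0.006 m).
It fails at once if the salt shaker or the bottle is knocked over (angle between any of salt_shaker, sauce_bottle's own z axis and vertical above 0.7 rad).
Of mould_1, mould_2, mould_3 only 2 to 3 are there at a start; the rules pass over those that are not, and their reading is None.
At some moment in a run one of mould_1, mould_2, mould_3 may be knocked a few centimetres aside while the robot is not near it.
Once in a run the grip may slacken for a moment while it holds something.
It also fails if it takes over 210 s, if anything falls off the work surface, if the arm or the gripper's body presses on something with over 40 N, if the wrist force passes 120 N, or if a joint passes its speed limit or range.

### The arm

A 6-joint arm with a two-finger parallel gripper is mounted at the origin on the work surface; the furniture and walls round the work are solid. World frame = base frame: x ahead of the robot, y to its left, z up, the work surface at z = 0. Lengths are in m, angles in rad, forces in N, time in s.
With the tool pointing down it reaches from about 0.15 to 0.775 m from the base axis. Payload 6.1 kg.
Tool frame: the origin (TCP) lies midway between the tips of the shut fingers; the grasp point (between the pads) lies 19 mm behind it (env.grip_point_offset is the distance from the TCP to the grasp point, in m); z points along the fingers, y is the line along which they close (so a half turn about z gives the same grasp; the last joint's range is limited). The gripper opens to 85 mm and grips with 20 to 120 N. Pads are 22 mm wide; open, the fingers measure 114 mm over their backs; the gripper's body (76 mm by 85 mm) begins 54 mm behind the grasp point. The pads swing forward as they close: fully open they stand 13 mm farther back than shut.
Start: joints at [1.201, 0.126, -0.04, 1.405, 0, 1.571], TCP at [0.19, 0.489, 0.231] pointing down, gripper open.
Joint ranges: [-2.72, 2.72], [-0.95, 1.95], [-1.27, 1.35], [-1.78, 2.02], [-1.46, 1.47], [-3.14, 3.14]. Speed limits (rad/s): [2.39, 2.39, 3.01, 3.14, 3.14, 3.14].

### API

Orientations are given as a 3x3 rotation matrix whose columns are the frame's x, y, z axes.
In Python, from plant import env gives the robot as it stands. The module is installed in compiled form; this text tells all that it offers.
- The arm moves only by the shell command python3 -m inch 'ROWS' [FORCE]. ROWS is JSON, a list of rows, each a list of 3 entries, a list of its own where there are three numbers: the shift along the tool's x, y, z in mm, then the turn, a rotation vector about the tool's x, y, z in rad, then the opening in per cent of the stroke, from 0 (shut) to 100 (fully open). A call has 1 to 12 rows; each row shifts and turns the commanded pose from where the row before left it, along the tool's axes as they then stand; what a row does not reach is not made up. A row lasts 1/12 s, in which the tool goes at most 41.7 mm and 7.16 degrees, less where a joint would pass 70% of its speed; a pose out of reach is approached as far as the arm can. A call is refused whole if a number of a shift passes 41.7 or a number of a turn 0.125, either way. A call with a gripper value outside its range is refused whole. The fingers move at their own pace and stop on an object; FORCE is the grip in N (left out, the last holds). Time passes only in rows, so rows that do not move let the fingers close. It gives the time, the measured TCP pose, the force, the opening and the grip force at its end, in the units of the state.
- env.read_state(): the state, without advancing time (a new reading comes with each control period).
- env.grab_frame(name): name is "side" or "top"; returns the picture (384x512x3 uint8, red, green, blue); there is no depth.
- env.camera_model(name): a dict with "K" (3x3 intrinsics, pixels), "D" ([k1, k2, p1, p2, k3] as OpenCV has them; the pictures are not rectified), "R" (3x3) and "t" (3): a world point X has camera coordinates R X + t. Camera axes: x right, y down, z forward; pixel columns grow to the right and rows downward; lengths in m; the calibration is good to about 2 mm. A picture is of the moment at which its call begins. camera_model takes no time and is no camera call.
- env.job_done(): hands the job in; it is judged then, once.
Trained networks look in the newest picture that a camera, given by its name, has taken for a name from the list of things; names that differ only in an ending like _2 or _b are one class to them, and where a whole thing is asked for, a point or a joint stands for the part that bears it (a point fixed in the world has none). Each returns a list of dicts, best first, with "conf" (0 to 1); they miss things now and then, are a little off and sometimes report something else, mostly with a low value. They report only what shows in the picture. A call takes as long as a camera call.
- env.cut_out(camera, target): "pixels" (384x512 bool, what is visible of it).
- env.tip_of(camera, target): "centre" ([x, y, z] in m, in the coordinates of the camera as it stood for that picture, good to about 4 mm: a listed point, or the origin of a listed thing).
The state is a dict: "t": time; "joint_pos": joint angles; "joint_velocities": joint speeds; "joint_torque": joint torques, N m; "position": TCP position; "tool_rot": TCP orientation; "wrist_force": force on the tool from outside, world axes, zero at the start; "torque": the same for the moment, N m; "finger_gap": finger opening in m; "grip_force": force on a finger pad.
Only numpy, scipy, OpenCV 4.12 (cv2) and the standard library are available. Lean on these libraries where they do the work, as an engineer would, in place of code of your own. Each camera call takes 0.05 s, during which the arm holds its last target. There are 200 camera calls.

## Working session

There is one attempt and no reset: what is moved stays moved. The work goes in short steps, Python scripts to look and compute and a shell command to move; the robot and the scene stay as the last step left them, time stands still between calls to the robot, and variables do not carry over. Pictures are saved under pics/ and viewed, at most 14 in all, crops included, and the job is handed in when it is done.

```bash
mkdir -p pics; cat > h.py <<'E'
import numpy as np, cv2
from plant import env
def snap(n,f=None):
    im=env.grab_frame(n)
    if f: cv2.imwrite('pics/'+f,im[:,:,::-1])
    return im
def w(cam,c):
    m=env.camera_model(cam); return np.array(m['R']).T@(np.array(c)-np.array(m['t']))
def tips(cam,names,k=3):
    for n in names:
        for d in env.tip_of(cam,n)[:k]: print(cam,n,round(d['conf'],2),(w(cam,d['centre'])*1000).round(0))
def px(cam,P):
    m=env.camera_model(cam); r=cv2.Rodrigues(np.array(m['R']))[0]
    return cv2.projectPoints(np.array(P,float).reshape(-1,3),r,np.array(m['t']),np.array(m['K']),np.array(m['D']))[0].reshape(-1,2)
def ray(cam,uv,z):
    m=env.camera_model(cam);K=np.array(m['K']);R=np.array(m['R']);t=np.array(m['t'])
    p=cv2.undistortPoints(np.array(uv,float).reshape(-1,1,2),K,np.array(m['D'])).reshape(-1,2)
    o=-R.T@t; d=np.c_[p,np.ones(len(p))]@R
    return o+d*((z-o[2])/d[:,2:])
def st():
    s=env.read_state(); R=np.array(s['tool_rot'])
    print('t',round(s['t'],2),'p',(np.array(s['position'])*1000).round(1),'R',R.round(3).tolist(),'F',np.array(s['wrist_force']).round(1),'gap',round(s['finger_gap'],4),'grip',round(s['grip_force'],1))
    return s
def to(target):
    "world mm target -> tool-frame shift mm"
    s=env.read_state(); R=np.array(s['tool_rot'])
    d=R.T@(np.array(target)-np.array(s['position'])*1000); print('shift',d.round(1)); return d
E
python3 - <<'E'
from h import *
for c in('top','side'):
    snap(c,c+'0.png')
    m=env.camera_model(c); print(c,(-np.array(m['R']).T@np.array(m['t'])).round(3))
    tips(c,['press','plate_face','crank_knob','crank_axis','carrier_post','place_1','place_2','place_3','mould_1_mid','salt_shaker','sauce_bottle'],4)
st(); print(env.grip_point_offset)
E
```

```text
top [ 0.287 -0.04   1.228]
top press 0.6 [ 539. -324.    3.]
top plate_face 0.67 [ 538. -326.   74.]
top crank_knob 0.51 [ 582. -283.  303.]
top crank_axis 0.6 [ 266. -400.    0.]
top crank_axis 0.55 [ 588. -329.  302.]
top carrier_post 0.7 [ 418. -320.   65.]
top carrier_post 0.26 [ 267. -399.   -3.]
top place_1 0.93 [ 493. -326.   37.]
top place_1 0.89 [ 498. -253.   37.]
top place_1 0.83 [ 489. -396.   35.]
top place_1 0.73 [575.  43.  -2.]
top place_2 0.93 [ 493. -326.   37.]
top place_2 0.89 [ 498. -253.   37.]
top place_2 0.83 [ 489. -396.   35.]
top place_2 0.73 [575.  43.  -2.]
top place_3 0.93 [ 493. -326.   37.]
top place_3 0.89 [ 498. -253.   37.]
top place_3 0.83 [ 489. -396.   35.]
top place_3 0.73 [575.  43.  -2.]
top mould_1_mid 0.84 [547. 255.  32.]
top salt_shaker 0.51 [ 267. -397.    1.]
top sauce_bottle 0.57 [578.  44.  -0.]
side [ 0.21  -1.036  0.595]
side press 0.61 [ 541. -328.    2.]
side plate_face 0.68 [ 541. -329.   74.]
side crank_knob 0.71 [ 585. -286.  298.]
side crank_axis 0.71 [ 587. -331.  298.]
side carrier_post 0.79 [ 417. -317.   65.]
side place_1 0.92 [ 497. -249.   38.]
side place_1 0.64 [ 492. -399.   28.]
side place_2 0.92 [ 497. -249.   38.]
side place_2 0.64 [ 492. -399.   28.]
side place_3 0.92 [ 497. -249.   38.]
side place_3 0.64 [ 492. -399.   28.]
side mould_1_mid 0.47 [546. 255.  29.]
side salt_shaker 0.77 [ 260. -400.    1.]
side sauce_bottle 0.64 [577.  44.  -1.]
t 1.2 p [189.7 489.5 231.3] R [[-0.932, 0.361, -0.0], [0.361, 0.932, -0.0], [0.0, -0.0, -1.0]] F [-0.3  0.2  0.1] gap 0.0854 grip 0.0
0.0187
```

View pics/top0.png

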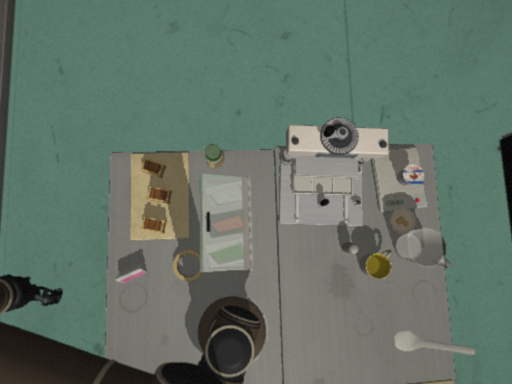

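View pics/side0.png

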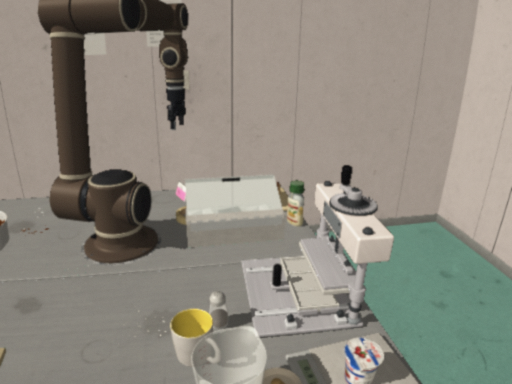

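Both pictures agree. Three moulds stand on the board (top picture at 153,168; 159,195; 153,225), the carrier is about half in (post at 323,202), and the knob (341,132 area) stands left of the crank axis. Raise and align the tool first.

```bash
python3 -m inch '[[[0,0,-38],[0,0,-0.103],60],[[0,0,-38],[0,0,-0.103],60],[[0,0,-38],[0,0,-0.104],60],[[0,0,-38],[0,0,0],60],[[0,0,0],[0,0,0],60]]'
python3 - <<'E'
from h import *
print(np.array(st()['joint_pos']).round(3)); to([583.5,-284.5,383])
# mould orientation
snap('top')
for d in env.cut_out('top','mould_1_mid'):
    p=np.array(d['pixels']); ys,xs=np.nonzero(p)
    P=ray('top',np.c_[xs,ys],0.055)[:,:2]*1000
    r=cv2.minAreaRect(P.astype(np.float32)); print(d['conf'],len(xs),xs.mean().round(),ys.mean().round(),r)
E
```

```text
t: 1.62
position: [0.1901, 0.4904, 0.391]
tool_rot: [[-0.998, 0.06, 0.004], [0.06, 0.998, 0.01], [-0.003, 0.01, -1.0]]
wrist_force: [0.1, -0.8, 0.0]
finger_gap: 0.0513
grip_force: 0.0
t 1.62 p [190.1 490.4 391. ] R [[-0.998, 0.06, 0.004], [0.06, 0.998, 0.01], [-0.003, 0.01, -1.0]] F [ 0.1 -0.8  0. ] gap 0.0513 grip 0.0
[ 1.201  0.179  0.38   1.761 -0.     1.261]
shift [-438.8 -750.1    1.6]
0.69 252 153.0 168.0 ((545.9391479492188, 252.1287078857422), (72.0622787475586, 40.61305236816406), 70.0202407836914)
```

```bash
python3 -m inch '[[[-18.3,-31.2,0],[0,0,0],60],[[-18.3,-31.2,0],[0,0,0],60],[[-18.3,-31.2,0],[0,0,0],60],[[-18.3,-31.2,0],[0,0,0],60],[[-18.3,-31.2,0],[0,0,0],60],[[-18.3,-31.2,0],[0,0,0],60],[[-18.3,-31.2,0],[0,0,0],60],[[-18.3,-31.2,0],[0,0,0],60],[[-18.3,-31.2,0],[0,0,0],60],[[-18.3,-31.2,0],[0,0,0],60],[[-18.3,-31.2,0],[0,0,0],60],[[-18.3,-31.2,0],[0,0,0],60]]' >/dev/null
python3 -m inch '[[[-18.3,-31.2,0],[0,0,0],60],[[-18.3,-31.2,0],[0,0,0],60],[[-18.3,-31.2,0],[0,0,0],60],[[-18.3,-31.2,0],[0,0,0],60],[[-18.3,-31.2,0],[0,0,0],60],[[-18.3,-31.2,0],[0,0,0],60],[[-18.3,-31.2,0],[0,0,0],60],[[-18.3,-31.2,0],[0,0,0],60],[[-18.3,-31.2,0],[0,0,0],60],[[-18.3,-31.2,0],[0,0,0],60],[[-18.3,-31.2,0],[0,0,0],60],[[0,0,0],[0,0,0],60]]' >/dev/null
python3 - <<'E'
from h import *
st(); to([583.5,-284.5,288])
snap('side'); tips('side',['crank_knob','crank_axis','place_2'])
E
```

```text
t 3.72 p [ 569.1 -257.2  376.9] R [[-0.998, 0.064, -0.008], [0.064, 0.998, 0.002], [0.008, 0.001, -1.0]] F [ 1.4 -0.2 -1.2] gap 0.0514 grip 0.0
shift [-16.8 -26.4  88.7]
side crank_knob 0.55 [ 587. -284.  299.]
side crank_axis 0.58 [ 587. -330.  297.]
side place_2 0.98 [ 492. -400.   30.]
side place_2 0.86 [ 497. -252.   37.]
side place_2 0.76 [ 492. -322.   37.]
```

```bash
python3 -m inch '[[[-17.5,-26.5,0],[0,0,0],60],[[0,0,0],[0,0,0],60],[[0,0,30],[0,0,0],60],[[0,0,30],[0,0,0],60],[[0,0,28],[0,0,0],60],[[0,0,0],[0,0,0],60],[[0,0,0],[0,0,0],60]]' >/dev/null
python3 - <<'E'
from h import *
st(); to([584.5,-284.5,288]); snap('side','s1.png'); snap('top')
im=cv2.imread('pics/s1.png'); cv2.imwrite('pics/s1c.png',cv2.resize(im[80:380,200:440],None,fx=2.4,fy=2))
E
```

```text
t 4.5 p [ 581.5 -277.8  295.2] R [[-0.998, 0.059, -0.002], [0.059, 0.998, 0.001], [0.002, 0.001, -1.0]] F [ 0.1 -0.3  1.3] gap 0.051 grip 0.0
shift [-3.4 -6.5  7.2]
```

View pics/s1c.png

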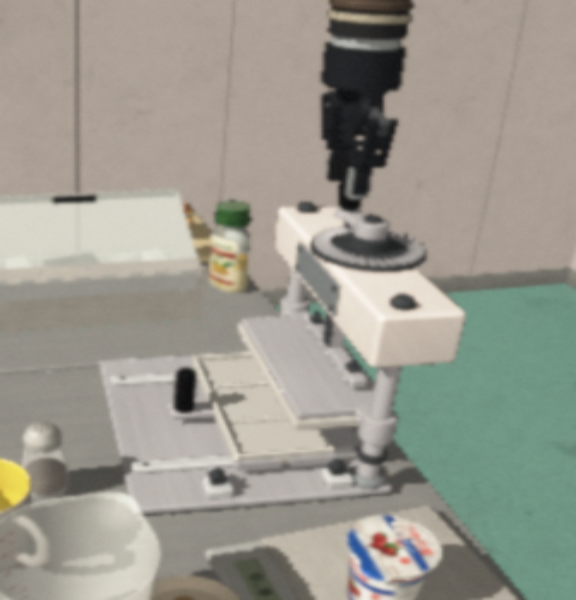

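The picture shows the fingers (355,190 in the crop) straddling the knob. Correct the position and close.

```bash
python3 -m inch '[[[-3,-6.5,6],[0,0,0],60],[[0,0,0],[0,0,0],60],[[0,0,0],[0,0,0],10],[[0,0,0],[0,0,0],10],[[0,0,0],[0,0,0],10],[[0,0,0],[0,0,0],10]]' 40
python3 - <<'E'
from h import *
s=st()
p=np.array(s['position'])*1000
c=np.array([587.3,-330]); v=p[:2]-c; print(np.hypot(*v),np.degrees(np.arctan2(v[1],v[0])))
R=np.array(s['tool_rot'])
a0=np.arctan2(v[1],v[0]); prev=c+45*np.array([np.cos(a0),np.sin(a0)])
for i in range(1,14):
    a=a0-0.33*i; q=c+45*np.array([np.cos(a),np.sin(a)]); d=q-prev; prev=q
    print(i,(R.T@np.array([*d,0])).round(1))
E
```

```text
t: 5.1
position: [0.586, -0.2849, 0.2903]
tool_rot: [[-0.998, 0.059, 0.002], [0.059, 0.998, 0.002], [-0.002, 0.002, -1.0]]
wrist_force: [0.5, 4.6, 2.7]
finger_gap: 0.0237
grip_force: 39.1
t 5.1 p [ 586.  -284.9  290.3] R [[-0.998, 0.059, 0.002], [0.059, 0.998, 0.002], [-0.002, 0.002, -1.0]] F [0.5 4.6 2.7] gap 0.0237 grip 39.1
45.1094794915458 91.63420199363915
1 [-14.7  -1.1   0. ]
2 [-13.6  -5.9   0. ]
3 [-10.9  -9.9  -0. ]
4 [ -7.1 -12.9  -0. ]
5 [ -2.6 -14.6  -0. ]
6 [  2.3 -14.6  -0. ]
7 [  6.9 -13.1  -0. ]
8 [ 10.8 -10.1  -0. ]
9 [13.5 -6.1 -0. ]
10 [14.7 -1.4 -0. ]
11 [14.4  3.5 -0. ]
12 [12.5  7.9 -0. ]
13 [ 9.2 11.5  0. ]
```

```bash
python3 -m inch '[[[-14.7,-1.1,0],[0,0,0],10],[[-13.6,-5.9,0],[0,0,0],10],[[-10.9,-9.9,0],[0,0,0],10],[[-7.1,-12.9,0],[0,0,0],10],[[-2.6,-14.6,0],[0,0,0],10],[[2.3,-14.6,0],[0,0,0],10],[[0,0,0],[0,0,0],10],[[0,0,0],[0,0,0],10]]'
python3 - <<'E'
from h import *
s=st()
p=np.array(s['position'])*1000
c=np.array([587.3,-330]); v=p[:2]-c; print(np.hypot(*v),np.degrees(np.arctan2(v[1],v[0])))
R=np.array(s['tool_rot'])
a0=np.arctan2(v[1],v[0]); prev=p[:2]
for i in range(1,9):
    a=a0-0.33*i; q=c+45*np.array([np.cos(a),np.sin(a)]); d=q-prev; prev=q
    print(i,(R.T@np.array([*d,0])).round(1))
E
```

```text
t: 5.77
position: [0.6333, -0.3475, 0.2914]
tool_rot: [[-0.998, 0.058, 0.012], [0.058, 0.998, -0.001], [-0.012, 0.0, -1.0]]
wrist_force: [15.6, 1.7, 3.2]
finger_gap: 0.0238
grip_force: 42.8
t 5.77 p [ 633.3 -347.5  291.4] R [[-0.998, 0.058, 0.012], [0.058, 0.998, -0.001], [-0.012, 0.0, -1.0]] F [15.6  1.7  3.2] gap 0.0238 grip 42.8
49.24641878589493 -20.82415952874377
1 [ 10.7 -11.9  -0.1]
2 [ 10.6 -10.3  -0.1]
3 [13.4 -6.3 -0.2]
4 [14.7 -1.6 -0.2]
5 [14.4  3.2 -0.2]
6 [12.6  7.7 -0.1]
7 [ 9.4 11.4 -0.1]
8 [ 5.2 13.8 -0.1]
```

```bash
python3 - <<'E'
from h import *
s=st()
p=np.array(s['position'])*1000
c=np.array([591,-329]); v=p[:2]-c; print(np.hypot(*v),np.degrees(np.arctan2(v[1],v[0])))
R=np.array(s['tool_rot'])
a0=np.arctan2(v[1],v[0]); prev=p[:2]
for i in range(1,9):
    a=a0-0.3*i; q=c+45*np.array([np.cos(a),np.sin(a)]); d=q-prev; prev=q
    print(i,(R.T@np.array([*d,0])).round(1))
snap('side');tips('side',['plate_face','crank_axis'])
E
```

```text
t 5.77 p [ 633.3 -347.5  291.4] R [[-0.998, 0.058, 0.012], [0.058, 0.998, -0.001], [-0.012, 0.0, -1.0]] F [15.6  1.7  3.2] gap 0.0238 grip 42.8
46.198444022016304 -23.615773935330406
1 [  7.6 -11.4  -0.1]
2 [ 9.7 -9.3 -0.1]
3 [12.  -6.1 -0.1]
4 [13.3 -2.2 -0.2]
5 [13.3  1.8 -0.2]
6 [12.2  5.6 -0.1]
7 [10.   9.  -0.1]
8 [ 6.9 11.6 -0.1]
side plate_face 0.93 [ 537. -331.   96.]
side plate_face 0.46 [ 494. -396.   29.]
```

```bash
python3 -m inch '[[[3.6,-11.6,0],[0,0,0],10],[[9.7,-9.3,0],[0,0,0],10],[[12,-6.1,0],[0,0,0],10],[[13.3,-2.2,0],[0,0,0],10],[[13.3,1.8,0],[0,0,0],10],[[0,0,0],[0,0,0],10],[[0,0,0],[0,0,0],10]]'
python3 - <<'E'
from h import *
s=st()
p=np.array(s['position'])*1000
c=np.array([591,-329]); v=p[:2]-c; print(np.hypot(*v),np.degrees(np.arctan2(v[1],v[0])))
R=np.array(s['tool_rot'])
a0=np.arctan2(v[1],v[0]); prev=p[:2]
for i in range(1,4):
    a=a0-0.25*i; q=c+45*np.array([np.cos(a),np.sin(a)]); d=q-prev; prev=q
    print(i,(R.T@np.array([*d,0])).round(1))
snap('side');tips('side',['plate_face','crank_axis'])
E
```

```text
t: 6.5
position: [0.5759, -0.3719, 0.2902]
tool_rot: [[-0.998, 0.06, 0.003], [0.06, 0.998, -0.0], [-0.003, -0.0, -1.0]]
wrist_force: [4.3, 0.1, -3.1]
finger_gap: 0.0239
grip_force: 42.2
t 6.5 p [ 575.9 -371.9  290.2] R [[-0.998, 0.06, 0.003], [0.06, 0.998, -0.0], [-0.003, -0.0, -1.0]] F [ 4.3  0.1 -3.1] gap 0.0239 grip 42.2
45.496776245191306 -109.42490958167535
1 [10.2  4.9 -0. ]
2 [ 8.9  6.8 -0. ]
3 [ 6.9  8.8 -0. ]
side plate_face 0.94 [ 537. -330.  106.]
side crank_axis 0.57 [ 586. -330.  300.]
```

```bash
python3 -m inch '[[[10.2,4.9,0],[0,0,0],10],[[4.5,3.4,0],[0,0,0],10],[[0,0,0],[0,0,0],10],[[0,0,0],[0,0,0],10]]'; python3 - <<'E'
from h import *
s=st()
p=np.array(s['position'])*1000
c=np.array([591,-329]); v=p[:2]-c; print(np.hypot(*v),np.degrees(np.arctan2(v[1],v[0])))
snap('side');tips('side',['plate_face','crank_knob'])
E
```

```text
t: 6.98
position: [0.5612, -0.3632, 0.2892]
tool_rot: [[-0.998, 0.06, 0.0], [0.06, 0.998, -0.001], [-0.0, -0.001, -1.0]]
wrist_force: [4.1, -2.2, -3.8]
finger_gap: 0.0237
grip_force: 42.3
t 6.98 p [ 561.2 -363.2  289.2] R [[-0.998, 0.06, 0.0], [0.06, 0.998, -0.001], [-0.0, -0.001, -1.0]] F [ 4.1 -2.2 -3.8] gap 0.0237 grip 42.3
45.37294231225645 -131.01350135535947
side plate_face 0.61 [ 540. -329.  113.]
side crank_knob 0.42 [ 561. -360.  300.]
```

```bash
python3 -m inch '[[[-3,-3,0],[0,0,0],10],[[0,0,0],[0,0,0],30],[[0,0,0],[0,0,0],60],[[0,0,0],[0,0,0],60],[[0,0,-30],[0,0,0],60],[[0,0,-30],[0,0,0],60],[[0,0,-20],[0,0,0],60],[[0,0,0],[0,0,0],60]]'; python3 - <<'E'
from h import *
st()
for c in('side','top'):
  snap(c);tips(c,['plate_face','crank_knob','crank_axis','carrier_post'])
to([417.5,-319,380])
E
```

```text
t: 7.8
position: [0.5637, -0.3666, 0.3743]
tool_rot: [[-0.998, 0.06, 0.005], [0.06, 0.998, -0.004], [-0.006, -0.004, -1.0]]
wrist_force: [0.8, -0.4, 1.6]
finger_gap: 0.0514
grip_force: 0.0
t 7.8 p [ 563.7 -366.6  374.3] R [[-0.998, 0.06, 0.005], [0.06, 0.998, -0.004], [-0.006, -0.004, -1.0]] F [ 0.8 -0.4  1.6] gap 0.0514 grip 0.0
side plate_face 0.73 [ 538. -333.  112.]
side crank_knob 0.78 [ 560. -362.  298.]
side crank_knob 0.64 [ 588. -328.  298.]
side crank_axis 0.85 [ 586. -329.  299.]
side carrier_post 0.88 [ 418. -317.   66.]
top plate_face 0.76 [ 538. -328.  114.]
top plate_face 0.67 [575.  44.  -0.]
top plate_face 0.35 [ 418. -325.   65.]
top crank_knob 0.6 [ 557. -366.  302.]
top crank_axis 0.57 [ 592. -327.  299.]
top carrier_post 0.74 [ 417. -325.   62.]
shift [148.6  38.2 -11.1]
```

```bash
python3 -m inch '[[[37,9.5,0],[0,0,0],60],[[37,9.5,0],[0,0,0],60],[[37,9.5,0],[0,0,0],60],[[37,9.5,0],[0,0,0],60],[[0,0,0],[0,0,0],60],[[0,0,35],[0,0,0],60],[[0,0,35],[0,0,0],60],[[0,0,35],[0,0,0],60],[[0,0,35],[0,0,0],60],[[0,0,35],[0,0,0],60],[[0,0,0],[0,0,0],60]]'; python3 - <<'E'
from h import *
st(); to([417.5,-319,52])
E
```

```text
t: 9.22
position: [0.4147, -0.3165, 0.1868]
tool_rot: [[-0.998, 0.06, -0.01], [0.06, 0.998, 0.008], [0.01, 0.007, -1.0]]
wrist_force: [-1.1, 0.5, -1.3]
finger_gap: 0.0513
grip_force: 0.0
t 9.22 p [ 414.7 -316.5  186.8] R [[-0.998, 0.06, -0.01], [0.06, 0.998, 0.008], [0.01, 0.007, -1.0]] F [-1.1  0.5 -1.3] gap 0.0513 grip 0.0
shift [ -4.4  -3.2 134.7]
```

```bash
python3 -m inch '[[[-4,-2.5,30],[0,0,0],60],[[0,0,30],[0,0,0],60],[[0,0,30],[0,0,0],60],[[0,0,30],[0,0,0],60],[[0,0,12],[0,0,0],60],[[0,0,0],[0,0,0],60],[[0,0,0],[0,0,0],0],[[0,0,0],[0,0,0],0],[[0,0,0],[0,0,0],0],[[0,0,0],[0,0,0],0],[[0,0,0],[0,0,0],0]]' 60; python3 - <<'E'
from h import *
st(); to([417.5,-319,52])
E
```

```text
t: 10.13
position: [0.4237, -0.3198, 0.0651]
tool_rot: [[-0.998, 0.058, 0.005], [0.058, 0.998, 0.004], [-0.004, 0.005, -1.0]]
wrist_force: [0.2, 12.4, 8.2]
finger_gap: 0.0203
grip_force: 58.5
t 10.13 p [ 423.7 -319.8   65.1] R [[-0.998, 0.058, 0.005], [0.058, 0.998, 0.004], [-0.004, 0.005, -1.0]] F [ 0.2 12.4  8.2] gap 0.0203 grip 58.5
shift [ 6.3  0.4 13.1]
```

```bash
python3 -m inch '[[[12,1,0],[0,0,0],0],[[12,1,0],[0,0,0],0],[[12,0,0],[0,0,0],0],[[12,0,0],[0,0,0],0],[[12,0,0],[0,0,0],0],[[10,0,0],[0,0,0],0],[[0,0,0],[0,0,0],0],[[0,0,0],[0,0,0],0]]'; python3 - <<'E'
from h import *
st()
for c in('side','top'):
  snap(c);tips(c,['plate_face','carrier_post','place_1'])
E
```

```text
t: 10.8
position: [0.3534, -0.3157, 0.0652]
tool_rot: [[-0.998, 0.06, 0.004], [0.06, 0.998, -0.0], [-0.004, 0.0, -1.0]]
wrist_force: [-1.6, 7.2, 9.1]
finger_gap: 0.02
grip_force: 60.2
t 10.8 p [ 353.4 -315.7   65.2] R [[-0.998, 0.06, 0.004], [0.06, 0.998, -0.0], [-0.004, 0.0, -1.0]] F [-1.6  7.2  9.1] gap 0.02 grip 60.2
side plate_face 0.96 [ 538. -333.  113.]
side carrier_post 0.65 [ 349. -316.   67.]
side place_1 0.91 [ 426. -249.   35.]
side place_1 0.61 [ 422. -393.   33.]
side place_1 0.6 [ 424. -318.   33.]
top plate_face 0.8 [ 534. -326.  112.]
top plate_face 0.4 [ 349. -319.   65.]
top plate_face 0.15 [ 431. -247.   36.]
top carrier_post 0.89 [ 349. -319.   66.]
top carrier_post 0.46 [ 535. -327.  112.]
top place_1 0.97 [ 420. -322.   40.]
top place_1 0.87 [ 427. -250.   38.]
top place_1 0.76 [ 417. -391.   37.]
```

```bash
python3 -m inch '[[[3,1,0],[0,0,0],0],[[0,0,0],[0,0,0],0],[[0,0,0],[0,0,0],0]]'|grep -E 'pos|force'; python3 -m inch '[[[3,1,0],[0,0,0],0],[[0,0,0],[0,0,0],0],[[0,0,0],[0,0,0],0]]'|grep -E 'pos|force'
```

```text
position: [0.3522, -0.3156, 0.0652]
wrist_force: [4.3, 2.3, 5.6]
grip_force: 59.6
position: [0.3484, -0.3153, 0.0652]
wrist_force: [1.3, -0.8, 7.4]
grip_force: 60.2
```

```bash
python3 -m inch '[[[3,0,0],[0,0,0],0],[[0,0,0],[0,0,0],0],[[0,0,0],[0,0,0],0]]'|grep -E 'pos|force';  python3 -m inch '[[[3,0,0],[0,0,0],0],[[0,0,0],[0,0,0],0],[[0,0,0],[0,0,0],0]]'|grep -E 'pos|force'; python3 - <<'E'
from h import *
for c in('side','top'):
  snap(c);tips(c,['carrier_post','place_1'])
E
```

```text
position: [0.3484, -0.3153, 0.0652]
wrist_force: [13.0, -1.0, -0.0]
grip_force: 59.5
position: [0.3483, -0.3154, 0.0654]
wrist_force: [24.4, -0.9, -7.2]
grip_force: 59.8
side carrier_post 0.65 [ 340. -314.   66.]
side carrier_post 0.29 [ 418. -391.   32.]
side place_1 0.9 [ 424. -249.   37.]
side place_1 0.73 [ 418. -314.   36.]
top carrier_post 0.72 [477. 220.  34.]
top carrier_post 0.62 [ 344. -319.   66.]
top place_1 0.86 [ 422. -252.   34.]
top place_1 0.75 [ 412. -392.   36.]
top place_1 0.75 [ 415. -323.   40.]
```

```bash
python3 -m inch '[[[-6,0,0],[0,0,0],0],[[-5,0,0],[0,0,0],0],[[0,0,0],[0,0,0],0],[[0,0,0],[0,0,0],0]]'|grep -E 'pos|force'; 
```

```text
position: [0.3536, -0.3156, 0.0652]
wrist_force: [0.9, -1.2, 8.8]
grip_force: 61.7
```

```bash
python3 -m inch '[[[0,0,0],[0,0,0],60],[[0,0,0],[0,0,0],60],[[0,0,0],[0,0,0],60],[[0,0,-38],[0,0,0],60],[[0,0,-38],[0,0,0],60],[[0,0,-38],[0,0,0],60],[[0,0,-38],[0,0,0],60],[[0,0,-38],[0,0,0],100],[[0,0,-38],[0,0,0],100],[[0,0,0],[0,0,0],100]]' >/dev/null; cat >> h.py <<'E'
def moulds(zt=0.068):
    im=snap('top'); out=[]
    for d in env.cut_out('top','mould_1_mid'):
        ys,xs=np.nonzero(np.array(d['pixels']))
        P=ray('top',np.c_[xs,ys],zt)[:,:2]*1000
        r=cv2.minAreaRect(P.astype(np.float32)); print('cut',round(d['conf'],2),len(xs),(int(xs.mean()),int(ys.mean())),np.round(r[0],0),np.round(r[1],0),round(r[2]))
    tips('top',['mould_1_mid'],5)
    return im
E
python3 - <<'E'
from h import *
st()
for i in range(2):im=moulds()
cv2.imwrite('pics/b1.png',cv2.resize(im[140:250,100:280,::-1],None,fx=4.4,fy=4.4,interpolation=cv2.INTER_CUBIC))
snap('side'); tips('side',['carrier_post','place_1','plate_face'])
E
```

```text
t 13.67 p [ 352.7 -315.   297.7] R [[-0.998, 0.06, 0.007], [0.06, 0.998, -0.007], [-0.008, -0.006, -1.0]] F [-0.5  0.9  0.6] gap 0.0845 grip 0.0
cut 0.89 313 (152, 167) [544. 248.] [75. 48.] 70
top mould_1_mid 0.52 [546. 256.  33.]
cut 0.6 312 (153, 167) [543. 248.] [77. 48.] 72
top mould_1_mid 0.73 [545. 253.  30.]
side carrier_post 0.65 [ 348. -317.   66.]
side place_1 0.83 [ 422. -395.   32.]
side place_1 0.75 [ 424. -249.   36.]
side place_1 0.68 [ 422. -318.   32.]
side plate_face 0.95 [ 538. -330.  111.]
side plate_face 0.32 [ 427. -247.   37.]
```

View pics/b1.png

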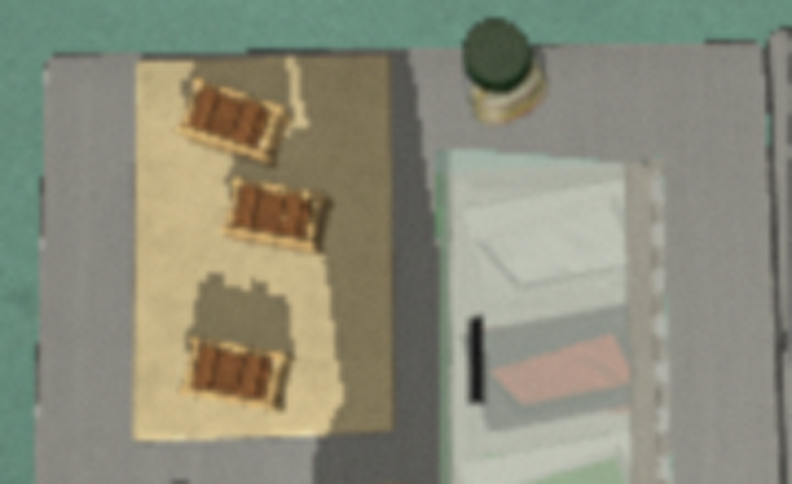

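The crop shows three moulds with brown lids at about (232,120), (272,212) and (232,370), long sides roughly along world y. I'll segment the lids by colour.

```bash
cat >> h.py <<'E'
def lids(z=0.064,box=(100,140,280,255),show=True):
    "lid centre mm, long-axis angle deg (world)"
    im=snap('top'); h=cv2.cvtColor(im,cv2.COLOR_RGB2HSV)
    k=np.zeros(im.shape[:2],np.uint8); x0,y0,x1,y1=box
    r,g,b=[im[...,i].astype(int) for i in range(3)]
    mk=((r-b>25)&(r-g>14)&(r<175)&(g<0.72*r)).astype(np.uint8); k[y0:y1,x0:x1]=mk[y0:y1,x0:x1]
    n,l,s,c=cv2.connectedComponentsWithStats(k,connectivity=8); out=[]
    for i in range(1,n):
        if s[i,4]<50: continue
        ys,xs=np.nonzero(l==i); P=ray('top',np.c_[xs,ys],z)[:,:2]*1000
        R=cv2.minAreaRect(P.astype(np.float32)); ev,V=np.linalg.eigh(np.cov(P.T)); v=V[:,1]
        mn=np.array(R[0])
        if show: print('lid px',c[i].round(),s[i,4],'mean',P.mean(0).round(1),'rect',mn.round(1),np.round(R[1]),'ang',round(np.degrees(np.arctan2(v[1],v[0]))%180,1),'rectang',round(R[2],1))
    return im
E
python3 - <<'E'
from h import *
lids();lids()
E
```

```text
lid px [152. 166.] 134 mean [549.6 252.8] rect [549.9 252.4] [52. 29.] ang 68.3 rectang 70.0
lid px [161. 188.] 134 mean [476.1 219.9] rect [476.8 219.7] [52. 30.] ang 77.6 rectang 78.2
lid px [152. 224.] 139 mean [356.4 249.1] rect [356.4 248.9] [52. 28.] ang 78.2 rectang 78.2
lid px [152. 166.] 132 mean [549.7 253.1] rect [549.9 252.4] [52. 29.] ang 68.1 rectang 70.0
lid px [161. 188.] 136 mean [476.2 220.2] rect [476.6 219.7] [52. 30.] ang 77.3 rectang 78.2
lid px [152. 224.] 139 mean [356.2 249.3] rect [356.3 248.8] [51. 28.] ang 77.7 rectang 77.2
```

```bash
python3 -m inch '[[[2.2,40.3,3],[0,0,0],75],[[2.2,40.3,3],[0,0,0],75],[[2.2,40.3,3],[0,0,0],75],[[2.2,40.3,3],[0,0,0],75],[[2.2,40.3,3],[0,0,0],75],[[2.2,40.3,3],[0,0,0],75],[[2.2,40.3,3],[0,0,0],75],[[2.2,40.3,3],[0,0,0],75],[[2.2,40.3,3],[0,0,0],75],[[2.2,40.3,3],[0,0,0],75],[[2.2,40.3,3],[0,0,0],75],[[2.2,40.3,3],[0,0,0],75]]' >/dev/null
python3 -m inch '[[[2.2,40.3,0],[0,0,-0.118],75],[[0,0,0],[0,0,-0.118],75],[[0,0,0],[0,0,-0.118],75],[[0,0,5],[0,0,-0.118],75],[[0,0,5],[0,0,-0.118],75],[[0,0,5],[0,0,-0.118],75],[[0,0,5],[0,0,-0.118],75],[[0,0,5],[0,0,-0.118],75],[[0,0,5],[0,0,-0.118],75],[[0,0,5],[0,0,-0.118],75],[[0,0,5],[0,0,-0.118],75],[[0,0,5],[0,0,-0.118],75]]' >/dev/null
cat >> h.py <<'E'
def plan(x,y,z,closing):
    "to() after a yaw correction; prints turn z and shift in the corrected frame"
    s=st(); R=np.array(s['tool_rot']); a=np.degrees(np.arctan2(R[1,1],R[0,1]))
    e=(closing-a+90)%180-90; c=np.radians(a+e); ty=np.array([np.cos(c),np.sin(c),0]); tx=np.array([np.sin(c),-np.cos(c),0])
    if tx@R[:,0]<0: tx=-tx
    d=np.array([x,y,z])-np.array(s['position'])*1000
    print('yaw',a.round(1),'turn_z',round(-np.radians(e),3),'shift',round(tx@d,1),round(ty@d,1),round(-d[2],1))
E
python3 - <<'E'
from h import *
plan(356.5,249,24,168); lids()
E
```

```text
t 16.27 p [354.1 210.8 209. ] R [[-0.207, -0.978, -0.0], [-0.978, 0.207, -0.0], [0.0, 0.0, -1.0]] F [-0.  -0.7  0.8] gap 0.0637 grip 0.0
yaw 168.0 turn_z 0.001 shift -37.8 5.6 185.0
lid px [152. 166.] 125 mean [549.3 252.8] rect [549.2 252.3] [53. 29.] ang 71.5 rectang 68.5
lid px [161. 188.] 131 mean [475.9 219.9] rect [476.6 219.6] [51. 29.] ang 77.6 rectang 77.2
lid px [157. 225.] 60 mean [352.5 235.1] rect [353.6 236.7] [26. 26.] ang 151.2 rectang 88.5
```

```bash
python3 -m inch '[[[-19,2.8,0],[0,0,0],75],[[-19,2.8,0],[0,0,0],75],[[0,0,30],[0,0,0],75],[[0,0,30],[0,0,0],75],[[0,0,30],[0,0,0],75],[[0,0,0],[0,0,0],75],[[0,0,0],[0,0,0],75]]' >/dev/null
python3 - <<'E'
from h import *
plan(356.5,249,24,168)
snap('side','s2.png')
im=cv2.imread('pics/s2.png'); cv2.imwrite('pics/s2c.png',cv2.resize(im[80:280,80:340],None,fx=3,fy=3))
E
```

```text
t 16.9 p [355.8 248.5 118.7] R [[-0.214, -0.977, -0.003], [-0.977, 0.214, -0.002], [0.002, 0.002, -1.0]] F [-0.1  0.2  0.7] gap 0.0644 grip 0.0
yaw 167.6 turn_z -0.007 shift -0.6 -0.6 94.7
```

View pics/s2c.png

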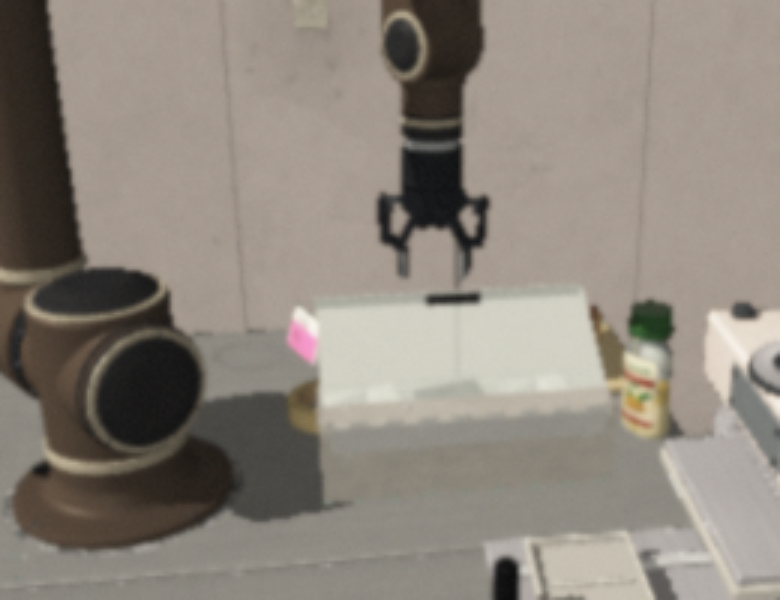

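The gripper is over the board (crop 430,260) behind the box; the mould itself is hidden. Descend and grip.

```bash
python3 -m inch '[[[0,0,30],[0,0,0],75],[[0,0,30],[0,0,0],75],[[0,0,25],[0,0,0],75],[[0,0,6],[0,0,0],75],[[0,0,0],[0,0,0],75],[[0,0,0],[0,0,0],20],[[0,0,0],[0,0,0],20],[[0,0,0],[0,0,0],20],[[0,0,0],[0,0,0],20]]' 45
python3 -m inch '[[[0,0,-10],[0,0,0],20],[[0,0,-30],[0,0,0],20],[[0,0,-40],[0,0,0],20],[[0,0,-40],[0,0,0],20],[[0,0,-40],[0,0,0],20],[[0,0,-40],[0,0,0],20],[[0,0,0],[0,0,0],20]]' 45; python3 - <<'E'
from h import *
plan(356.5,249-450,230,86.6); lids(z=.24)
E
```

```text
t: 17.7
position: [0.3585, 0.2504, 0.0309]
tool_rot: [[-0.213, -0.977, 0.004], [-0.977, 0.213, 0.003], [-0.003, -0.003, -1.0]]
wrist_force: [-0.1, -0.4, 6.9]
finger_gap: 0.0432
grip_force: 47.2
t: 18.28
position: [0.3591, 0.2508, 0.2375]
tool_rot: [[-0.213, -0.977, 0.011], [-0.977, 0.213, 0.007], [-0.009, -0.009, -1.0]]
wrist_force: [0.0, 0.6, -1.5]
finger_gap: 0.043
grip_force: 46.6
t 18.28 p [359.1 250.8 237.5] R [[-0.213, -0.977, 0.011], [-0.977, 0.213, 0.007], [-0.009, -0.009, -1.0]] F [ 0.   0.6 -1.5] gap 0.043 grip 46.6
yaw 167.7 turn_z 1.415 shift -24.2 -451.2 7.5
lid px [152. 166.] 129 mean [509.9 208.8] rect [510.2 208.2] [44. 24.] ang 69.5 rectang 70.0
lid px [161. 188.] 132 mean [447.9 181.2] rect [447.8 180.3] [44. 25.] ang 76.8 rectang 76.7
lid px [139. 221.] 83 mean [356.3 242.5] rect [356.9 242.4] [22. 30.] ang 169.8 rectang 78.4
```

```bash
python3 - <<'E'
from h import *
im=snap('top')[:,:,::-1].copy()
c=np.array([424,-320,0]);ux=np.array([.998,-.06,0]);uy=np.array([.06,.998,0])
s=6;x0,y0=275,140
cr=cv2.resize(im[y0:y0+95,x0:x0+100],None,fx=s,fy=s,interpolation=cv2.INTER_CUBIC)
q=[(c+sx*44*ux+sy*99*uy+[0,0,42])/1000 for sx,sy in((1,1),(1,-1),(-1,-1),(-1,1))]
P=px('top',q); P=((P-[x0,y0]+.5)*s).astype(int); cv2.polylines(cr,[P.reshape(-1,1,2)],True,(0,0,255),1)
cv2.imwrite('pics/c1.png',cr); print(P.tolist())
E
```

```text
[[117, 281], [462, 294], [463, 447], [114, 435]]
```

View pics/c1.png

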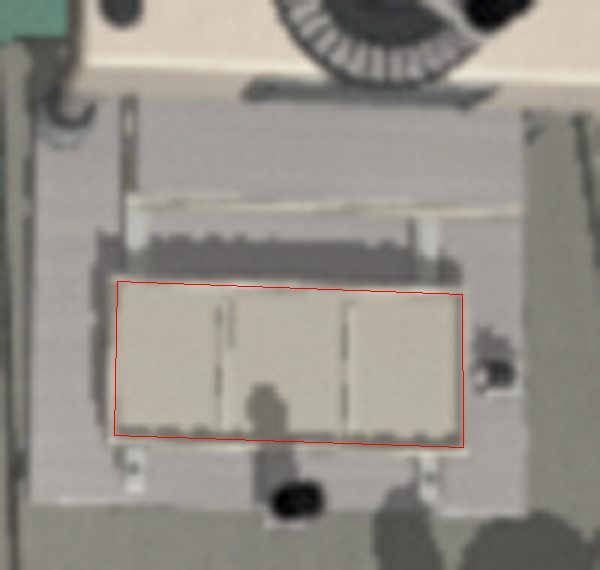

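The red predicted inner rim (117,281)–(463,447) matches the carrier well, and the ribs lie about 1–2 mm to the left. I'll use place_2 = (424,-319).

```bash
python3 -m inch '[[[38.4,-12.3,0],[0,0,0],20],[[38.4,-12.3,0],[0,0,0],20],[[38.4,-12.3,0],[0,0,0],20],[[38.4,-12.3,0],[0,0,0],20],[[38.4,-12.3,0],[0,0,0],20],[[38.4,-12.3,0],[0,0,0],20],[[38.4,-12.3,0],[0,0,0],20],[[38.4,-12.3,0],[0,0,0],20],[[38.4,-12.3,0],[0,0,0],20],[[38.4,-12.3,0],[0,0,0],20],[[38.4,-12.3,0],[0,0,0],20],[[38.4,-12.3,0],[0,0,0],20]]' >/dev/null
python3 -m inch '[[[38.4,-12.3,0],[0,0,0],20],[[38.4,-12.3,0],[0,0,0],20],[[38.4,-12.3,0],[0,0,0],20],[[38.4,-12.3,0],[0,0,0],20],[[0,0,0],[0,0,0.118],20],[[0,0,0],[0,0,0.118],20],[[0,0,0],[0,0,0.118],20],[[0,0,0],[0,0,0.118],20],[[0,0,0],[0,0,0.118],20],[[0,0,0],[0,0,0.118],20],[[0,0,0],[0,0,0.118],20],[[0,0,0],[0,0,0.118],20]]' >/dev/null
python3 -m inch '[[[0,0,0],[0,0,0.118],20],[[0,0,0],[0,0,0.118],20],[[0,0,0],[0,0,0.118],20],[[0,0,0],[0,0,0.118],20],[[0,0,0],[0,0,0],20]]' >/dev/null
python3 - <<'E'
from h import *
plan(419.7,-391,55,86.6); lids(z=.24,box=(275,100,440,300)); lids()
E
```

```text
t 20.8 p [ 417.6 -392.4  226.8] R [[-0.998, 0.063, -0.002], [0.063, 0.998, 0.002], [0.002, 0.002, -1.0]] F [-0.6 -0.2 -1.2] gap 0.0431 grip 46.5
yaw 86.4 turn_z -0.003 shift -2.0 1.5 171.8
lid px [366. 199.] 58 mean [ 401.7 -397.4] rect [ 402.4 -398.5] [32. 17.] ang 87.5 rectang 81.5
lid px [152. 166.] 132 mean [549.7 253.1] rect [549.9 252.4] [52. 29.] ang 68.1 rectang 70.0
lid px [162. 188.] 135 mean [476.4 219.8] rect [476.7 219.5] [51. 30.] ang 75.8 rectang 78.2
```

```bash
python3 -m inch '[[[-2,1.5,36],[0,0,0],20],[[0,0,36],[0,0,0],20],[[0,0,30],[0,0,0],20],[[0,0,0],[0,0,0],20],[[0,0,0],[0,0,0],20]]' >/dev/null
python3 - <<'E'
from h import *
plan(419.7,-391,55,86.6); im=snap('side'); tips('side',['mould_1_mid','place_1'])
cv2.imwrite('pics/p1.png',cv2.resize(im[180:360,200:400,::-1],None,fx=3.3,fy=3.3))
E
```

```text
t 21.32 p [ 419.2 -390.5  124.9] R [[-0.998, 0.058, -0.003], [0.058, 0.998, 0.003], [0.004, 0.003, -1.0]] F [ 1.1  0.1 -0.6] gap 0.0429 grip 46.6
yaw 86.7 turn_z 0.001 shift -0.6 -0.4 69.9
side mould_1_mid 0.47 [ 347. -317.   62.]
side mould_1_mid 0.43 [ 425. -396.   29.]
side place_1 0.86 [ 429. -248.   39.]
side place_1 0.71 [ 423. -317.   32.]
side place_1 0.67 [ 422. -395.   29.]
```

View pics/p1.png

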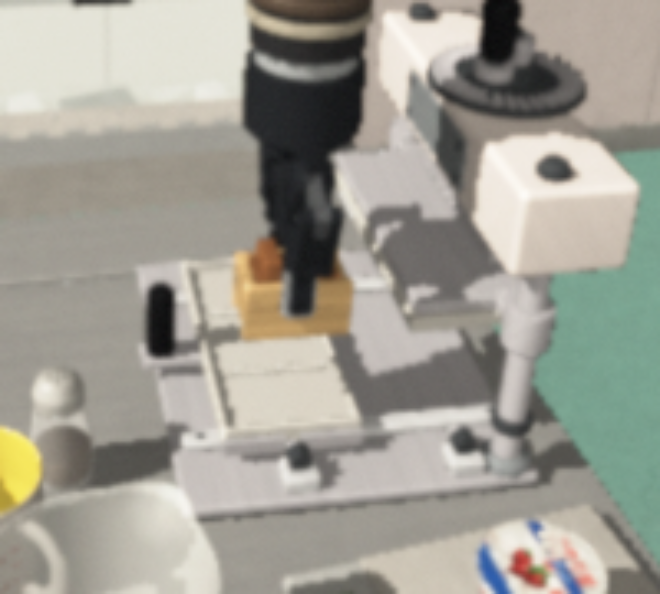

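The mould (crop 290,290) is held level over the right-hand place. Lower it.

```bash
python3 -m inch '[[[-1,0,30],[0,0,0],20],[[0,0,25],[0,0,0],20],[[0,0,8],[0,0,0],20],[[0,0,6],[0,0,0],20],[[0,0,4],[0,0,0],20],[[0,0,0],[0,0,0],20],[[0,0,0],[0,0,0],20]]'
```

```text
t: 22.05
position: [0.422, -0.3924, 0.0547]
tool_rot: [[-0.998, 0.06, 0.001], [0.06, 0.998, -0.001], [-0.002, -0.001, -1.0]]
wrist_force: [0.5, -0.1, -1.6]
finger_gap: 0.0431
grip_force: 46.6
```

```bash
python3 -m inch '[[[0,0,3],[0,0,0],20],[[0,0,0],[0,0,0],20],[[0,0,0],[0,0,0],20]]' | grep -E 'pos|force'; python3 -m inch '[[[0,0,0],[0,0,0],66],[[0,0,0],[0,0,0],66],[[0,0,0],[0,0,0],66],[[0,0,-15],[0,0,0],66],[[0,0,-35],[0,0,0],66],[[0,0,-40],[0,0,0],66],[[0,0,-40],[0,0,0],66],[[0,0,-40],[0,0,0],66],[[0,0,0],[0,0,0],66]]'|grep -E 'pos'
python3 - <<'E'
from h import *
plan(420,190,225,86.6); snap('side');tips('side',['mould_1_mid']); lids(); lids(z=.086,box=(275,100,440,300))
E
```

```text
position: [0.4227, -0.3927, 0.0529]
wrist_force: [-1.0, 0.7, 7.3]
grip_force: 47.7
position: [0.4233, -0.3936, 0.2291]
t 23.05 p [ 423.3 -393.6  229.1] R [[-0.998, 0.06, 0.009], [0.06, 0.998, -0.008], [-0.009, -0.008, -1.0]] F [-0.2 -1.1  0.2] gap 0.0564 grip 0.0
yaw 86.6 turn_z -0.001 shift 38.0 582.4 4.1
side mould_1_mid 0.48 [552. 253.  32.]
lid px [152. 166.] 130 mean [549.5 253.1] rect [549.9 252.4] [52. 29.] ang 68.4 rectang 70.0
lid px [161. 188.] 135 mean [476.3 220.1] rect [476.8 219.7] [52. 30.] ang 76.6 rectang 78.2
lid px [347. 200.] 124 mean [ 419. -389.] rect [ 422.4 -391.5] [30. 50.] ang 11.4 rectang 86.4
```

```bash
python3 -m inch '[[[-1.1,38.6,0],[0,0,0],75],[[-1.1,38.6,0],[0,0,0],75],[[-1.1,38.6,0],[0,0,0],75],[[-1.1,38.6,0],[0,0,0],75],[[-1.1,38.6,0],[0,0,0],75],[[-1.1,38.6,0],[0,0,0],75],[[-1.1,38.6,0],[0,0,0],75],[[-1.1,38.6,0],[0,0,0],75],[[-1.1,38.6,0],[0,0,0],75],[[-1.1,38.6,0],[0,0,0],75],[[-1.1,38.6,0],[0,0,0],75],[[-1.1,38.6,0],[0,0,0],75]]' >/dev/null
python3 -m inch '[[[-1.1,38.6,0],[0,0,-0.118],75],[[-5.5,38.2,0],[0,0,-0.118],75],[[-10,37.3,0],[0,0,-0.118],75],[[-14,36,0],[0,0,-0.118],75],[[0,0,0],[0,0,-0.118],75],[[0,0,0],[0,0,-0.118],75],[[0,0,0],[0,0,-0.118],75],[[0,0,0],[0,0,-0.118],75],[[0,0,0],[0,0,-0.118],75],[[0,0,0],[0,0,-0.118],75],[[0,0,0],[0,0,-0.118],75],[[0,0,0],[0,0,-0.118],75]]' >/dev/null
python3 - <<'E'
from h import *
plan(478,221,27,167.5); lids()
E
```

```text
t 25.25 p [474.2 223.4 218.1] R [[-0.207, -0.978, -0.003], [-0.978, 0.207, -0.002], [0.002, 0.003, -1.0]] F [ 0.4 -0.6 -0.9] gap 0.0645 grip 0.0
yaw 168.0 turn_z 0.009 shift 1.5 -4.2 191.1
lid px [156. 167.] 50 mean [545.  239.1] rect [544.8 241. ] [25. 30.] ang 179.8 rectang 82.6
lid px [161. 188.] 127 mean [475.7 219.9] rect [475.8 220.1] [51. 27.] ang 76.8 rectang 78.2
```

```bash
python3 -m inch '[[[1.5,-4,30],[0,0,0.009],75],[[0,0,36],[0,0,0],75],[[0,0,36],[0,0,0],75],[[0,0,0],[0,0,0],75],[[0,0,0],[0,0,0],75]]' >/dev/null
python3 - <<'E'
from h import *
plan(478,221,27,167.5); lids()
E
```

```text
t 25.72 p [476.5 220.4 115.9] R [[-0.223, -0.975, -0.006], [-0.975, 0.223, -0.003], [0.004, 0.005, -1.0]] F [ 0.1 -0.4  1.2] gap 0.0639 grip 0.0
yaw 167.1 turn_z -0.007 shift -0.9 -1.3 88.9
lid px [163. 188.] 105 mean [474.5 215.9] rect [475.  216.6] [43. 27.] ang 82.4 rectang 80.4
```

```bash
python3 -m inch '[[[0,-1,30],[0,0,0],75],[[0,0,30],[0,0,0],75],[[0,0,22],[0,0,0],75],[[0,0,5],[0,0,0],75],[[0,0,0],[0,0,0],75],[[0,0,0],[0,0,0],20],[[0,0,0],[0,0,0],20],[[0,0,0],[0,0,0],20],[[0,0,0],[0,0,0],20]]' 45
python3 -m inch '[[[0,0,-10],[0,0,0],20],[[0,0,-30],[0,0,0],20],[[0,0,-40],[0,0,0],20],[[0,0,-40],[0,0,0],20],[[0,0,-40],[0,0,0],20],[[0,0,-35],[0,0,0],20],[[0,0,0],[0,0,0],20]]' 45; python3 - <<'E'
from h import *
plan(424,-319,57,86.6);to([424,-319,220]); lids()
E
```

```text
t: 26.52
position: [0.4815, 0.2222, 0.0341]
tool_rot: [[-0.222, -0.975, 0.004], [-0.975, 0.222, 0.002], [-0.003, -0.004, -1.0]]
wrist_force: [-0.8, 0.9, 7.0]
finger_gap: 0.0429
grip_force: 47.9
t: 27.1
position: [0.4821, 0.2223, 0.2355]
tool_rot: [[-0.222, -0.975, 0.011], [-0.975, 0.222, 0.005], [-0.008, -0.01, -1.0]]
wrist_force: [-0.5, 1.1, -1.6]
finger_gap: 0.0431
grip_force: 47.0
t 27.1 p [482.1 222.3 235.5] R [[-0.222, -0.975, 0.011], [-0.975, 0.222, 0.005], [-0.008, -0.01, -1.0]] F [-0.5  1.1 -1.6] gap 0.0431 grip 47.0
yaw 167.2 turn_z 1.406 shift 25.9 -543.8 178.5
shift [540.8 -63.3  12. ]
lid px [150. 176.] 92 mean [515.7 256.3] rect [516.8 256.7] [32. 34.] ang 160.5 rectang 72.3
```

```bash
python3 -m inch '[[[38.6,-4.5,0],[0,0,0],20],[[38.6,-4.5,0],[0,0,0],20],[[38.6,-4.5,0],[0,0,0],20],[[38.6,-4.5,0],[0,0,0],20],[[38.6,-4.5,0],[0,0,0],20],[[38.6,-4.5,0],[0,0,0],20],[[38.6,-4.5,0],[0,0,0],20],[[38.6,-4.5,0],[0,0,0],20],[[38.6,-4.5,0],[0,0,0],20],[[38.6,-4.5,0],[0,0,0],20],[[38.6,-4.5,0],[0,0,0],20],[[38.6,-4.5,0],[0,0,0],20]]' >/dev/null
python3 -m inch '[[[38.6,-4.5,0],[0,0,0],20],[[38.6,-4.5,0],[0,0,0],20],[[0,0,0],[0,0,0.118],20],[[0,0,0],[0,0,0.118],20],[[0,0,0],[0,0,0.118],20],[[0,0,0],[0,0,0.118],20],[[0,0,0],[0,0,0.118],20],[[0,0,0],[0,0,0.118],20],[[0,0,0],[0,0,0.118],20],[[0,0,0],[0,0,0.118],20],[[0,0,0],[0,0,0.118],20],[[0,0,0],[0,0,0.118],20]]' >/dev/null
python3 -m inch '[[[0,0,0],[0,0,0.118],20],[[0,0,0],[0,0,0.11],20],[[0,0,0],[0,0,0],20],[[0,0,0],[0,0,0],20]]'|grep grip
python3 - <<'E'
from h import *
plan(424,-319,57,86.6); lids(); tips('top',['mould_1_mid'],5)
E
```

```text
grip_force: 46.8
t 29.48 p [ 420.8 -319.4  225.6] R [[-0.998, 0.058, -0.001], [0.058, 0.998, 0.001], [0.001, 0.001, -1.0]] F [-0.1  0.1 -2.5] gap 0.0429 grip 46.8
yaw 86.7 turn_z 0.002 shift -3.1 0.5 168.6
lid px [152. 166.] 133 mean [549.7 252.9] rect [550.  252.6] [52. 29.] ang 68.3 rectang 70.0
top mould_1_mid 0.82 [549. 255.  32.]
top mould_1_mid 0.67 [ 536. -327.  114.]
top mould_1_mid 0.25 [ 427. -250.   37.]
```

```bash
python3 -m inch '[[[-3,0.5,36],[0,0,0],20],[[0,0,36],[0,0,0],20],[[0,0,36],[0,0,0],20],[[0,0,30],[0,0,0],20],[[0,0,0],[0,0,0],20],[[0,0,0],[0,0,0],20]]' >/dev/null
python3 - <<'E'
from h import *
plan(424,-319,57,86.6); im=snap('side')
cv2.imwrite('pics/p2.png',cv2.resize(im[180:360,200:400,::-1],None,fx=3.3,fy=3.3))
E
```

```text
t 30.08 p [ 423.2 -318.5   87.3] R [[-0.998, 0.06, -0.003], [0.06, 0.998, 0.002], [0.003, 0.002, -1.0]] F [ 0.7 -0.3 -1.6] gap 0.0432 grip 46.9
yaw 86.6 turn_z -0.0 shift -0.8 -0.4 30.3
```

View pics/p2.png

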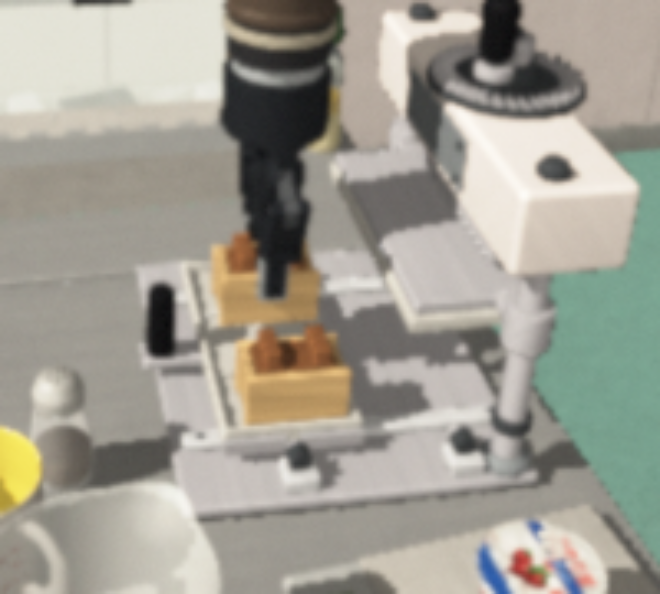

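The first mould stands well in the right place (295,370), and the second (265,280) is over the middle with room to spare. Lower it.

```bash
python3 -m inch '[[[-1,0,15],[0,0,0],20],[[0,0,8],[0,0,0],20],[[0,0,6],[0,0,0],20],[[0,0,3],[0,0,0],20],[[0,0,0],[0,0,0],20],[[0,0,0],[0,0,0],20]]'|grep -E 'pos|force'; python3 -m inch '[[[0,0,2],[0,0,0],20],[[0,0,0],[0,0,0],20],[[0,0,0],[0,0,0],20]]'|grep -E 'pos|force'
```

```text
position: [0.4256, -0.3196, 0.0569]
wrist_force: [-0.1, -0.1, -2.2]
grip_force: 47.0
position: [0.4261, -0.3198, 0.0561]
wrist_force: [-0.9, 2.1, 6.5]
grip_force: 48.0
```

```bash
python3 -m inch '[[[0,0,0],[0,0,0],64],[[0,0,0],[0,0,0],64],[[0,0,0],[0,0,0],64],[[0,0,-15],[0,0,0],64],[[0,0,-35],[0,0,0],64],[[0,0,-40],[0,0,0],64],[[0,0,-40],[0,0,0],64],[[0,0,-40],[0,0,0],64],[[0,0,0],[0,0,0],64]]'|grep -E 'pos'
python3 - <<'E'
from h import *
plan(551.5,254,225,86.6); lids(); lids(z=.086,box=(275,100,440,300))
E
```

```text
position: [0.4276, -0.3212, 0.2328]
t 31.63 p [ 427.6 -321.2  232.8] R [[-0.998, 0.061, 0.01], [0.061, 0.998, -0.007], [-0.01, -0.007, -1.0]] F [-0.  -0.7  0.7] gap 0.0548 grip 0.0
yaw 86.5 turn_z -0.001 shift -89.5 581.5 7.8
lid px [152. 166.] 134 mean [549.8 252.8] rect [550.4 252.2] [52. 30.] ang 69.4 rectang 70.0
lid px [325. 200.] 116 mean [ 419.3 -317.2] rect [ 422.4 -318.7] [30. 46.] ang 4.5 rectang 86.9
```

```bash
python3 -m inch '[[[-6,38.8,0],[0,0,0],75],[[-6,38.8,0],[0,0,0],75],[[-6,38.8,0],[0,0,0],75],[[-6,38.8,0],[0,0,0],75],[[-6,38.8,0],[0,0,0],75],[[-6,38.8,0],[0,0,0],75],[[-6,38.8,0],[0,0,0],75],[[-6,38.8,0],[0,0,0],75],[[-6,38.8,0],[0,0,0],75],[[-6,38.8,0],[0,0,0],75],[[-6,38.8,0],[0,0,0],75],[[-6,38.8,0],[0,0,0],75]]' >/dev/null
python3 -m inch '[[[-6,38.8,0],[0,0,0],75],[[-6,38.8,0],[0,0,0],75],[[-6,38.8,0],[0,0,-0.118],75],[[0,0,0],[0,0,-0.118],75],[[0,0,0],[0,0,-0.118],75],[[0,0,0],[0,0,-0.118],75],[[0,0,0],[0,0,-0.118],75],[[0,0,0],[0,0,-0.118],75],[[0,0,0],[0,0,-0.118],75],[[0,0,0],[0,0,-0.118],75],[[0,0,0],[0,0,-0.118],75],[[0,0,0],[0,0,-0.118],75]]' >/dev/null
python3 - <<'E'
from h import *
plan(551.5,254,27,159.5); lids()
E
```

```text
t 33.73 p [549.9 255.7 222.2] R [[-0.431, -0.902, -0.003], [-0.902, 0.431, -0.001], [0.003, 0.002, -1.0]] F [ 0.2 -0.3 -0.3] gap 0.064 grip 0.0
yaw 154.5 turn_z -0.088 shift 1.0 -2.1 195.2
lid px [152. 166.] 123 mean [549.5 252.9] rect [549.4 252.6] [52. 28.] ang 68.6 rectang 70.0
```

```bash
python3 -m inch '[[[1,-2,30],[0,0,-0.086],75],[[0,0,36],[0,0,0],75],[[0,0,36],[0,0,0],75],[[0,0,0],[0,0,0],75],[[0,0,0],[0,0,0],75]]' >/dev/null
python3 - <<'E'
from h import *
plan(551.5,254,29,159.5); lids()
E
```

```text
t 34.2 p [549.8 253.3 119.7] R [[-0.359, -0.933, -0.006], [-0.933, 0.359, -0.003], [0.005, 0.005, -1.0]] F [0.4 0.8 1.2] gap 0.064 grip 0.0
yaw 159.0 turn_z -0.009 shift -1.2 -1.3 90.7
lid px [152. 166.] 127 mean [549.7 253.2] rect [549.5 252.9] [53. 28.] ang 69.4 rectang 70.0
```

```bash
python3 -m inch '[[[-0.5,-1,30],[0,0,0],75],[[0,0,30],[0,0,0],75],[[0,0,24],[0,0,0],75],[[0,0,6],[0,0,0],75],[[0,0,0],[0,0,0],75],[[0,0,0],[0,0,0],20],[[0,0,0],[0,0,0],20],[[0,0,0],[0,0,0],20],[[0,0,0],[0,0,0],20]]' 45
python3 -m inch '[[[0,0,-10],[0,0,0],20],[[0,0,-30],[0,0,0],20],[[0,0,-40],[0,0,0],20],[[0,0,-40],[0,0,0],20],[[0,0,-40],[0,0,0],20],[[0,0,-35],[0,0,0],20],[[0,0,0],[0,0,0],20]]' 45; python3 - <<'E'
from h import *
plan(428.3,-247,57,86.6);to([428.3,-247,230])
E
```

```text
t: 35.0
position: [0.5549, 0.2553, 0.0355]
tool_rot: [[-0.358, -0.934, 0.005], [-0.934, 0.358, 0.002], [-0.004, -0.003, -1.0]]
wrist_force: [-0.3, 0.6, 7.1]
finger_gap: 0.043
grip_force: 48.5
t: 35.58
position: [0.5552, 0.2553, 0.2371]
tool_rot: [[-0.358, -0.934, 0.012], [-0.934, 0.358, 0.005], [-0.009, -0.009, -1.0]]
wrist_force: [0.7, -0.1, -0.6]
finger_gap: 0.0431
grip_force: 47.5
t 35.58 p [555.2 255.3 237.1] R [[-0.358, -0.934, 0.012], [-0.934, 0.358, 0.005], [-0.009, -0.009, -1.0]] F [ 0.7 -0.1 -0.6] gap 0.0431 grip 47.5
yaw 159.0 turn_z 1.264 shift 96.9 -508.9 180.1
shift [514.5 -61.1   3. ]
```

```bash
python3 -m inch '[[[39.5,-4.7,0],[0,0,0],20],[[39.5,-4.7,0],[0,0,0],20],[[39.5,-4.7,0],[0,0,0],20],[[39.5,-4.7,0],[0,0,0],20],[[39.5,-4.7,0],[0,0,0],20],[[39.5,-4.7,0],[0,0,0],20],[[39.5,-4.7,0],[0,0,0],20],[[39.5,-4.7,0],[0,0,0],20],[[39.5,-4.7,0],[0,0,0],20],[[39.5,-4.7,0],[0,0,0],20],[[39.5,-4.7,0],[0,0,0],20],[[39.5,-4.7,0],[0,0,0],20]]' >/dev/null
python3 -m inch '[[[39.5,-4.7,0],[0,0,0],20],[[0,0,0],[0,0,0.115],20],[[0,0,0],[0,0,0.115],20],[[0,0,0],[0,0,0.115],20],[[0,0,0],[0,0,0.115],20],[[0,0,0],[0,0,0.115],20],[[0,0,0],[0,0,0.115],20],[[0,0,0],[0,0,0.115],20],[[0,0,0],[0,0,0.115],20],[[0,0,0],[0,0,0.115],20],[[0,0,0],[0,0,0.115],20],[[0,0,0],[0,0,0.114],20]]' >/dev/null
python3 -m inch '[[[0,0,30],[0,0,0],20],[[0,0,30],[0,0,0],20],[[0,0,0],[0,0,0],20]]'|grep grip
python3 - <<'E'
from h import *
plan(428.3,-247,60,86.6); lids(z=.086,box=(275,100,440,300)); lids()
E
```

```text
grip_force: 47.3
t 37.83 p [ 423.6 -245.4  162.5] R [[-0.998, 0.059, -0.007], [0.059, 0.998, 0.004], [0.007, 0.004, -1.0]] F [-0.9  1.7 -2.5] gap 0.0431 grip 47.3
yaw 86.6 turn_z 0.0 shift -4.8 -1.3 102.5
```

```bash
python3 -m inch '[[[-4.5,-1,36],[0,0,0],20],[[0,0,32],[0,0,0],20],[[0,0,0],[0,0,0],20],[[0,0,0],[0,0,0],20]]' >/dev/null
python3 - <<'E'
from h import *
plan(428.3,-247,60,86.6); im=snap('side')
cv2.imwrite('pics/p3.png',cv2.resize(im[180:360,200:400,::-1],None,fx=3.3,fy=3.3))
E
```

```text
t 38.27 p [ 430.6 -248.1  100.3] R [[-0.998, 0.059, -0.001], [0.059, 0.998, 0.001], [0.001, 0.001, -1.0]] F [ 1.5  0.5 -1.5] gap 0.0425 grip 47.3
yaw 86.6 turn_z 0.001 shift 2.4 1.0 40.3
```

View pics/p3.png

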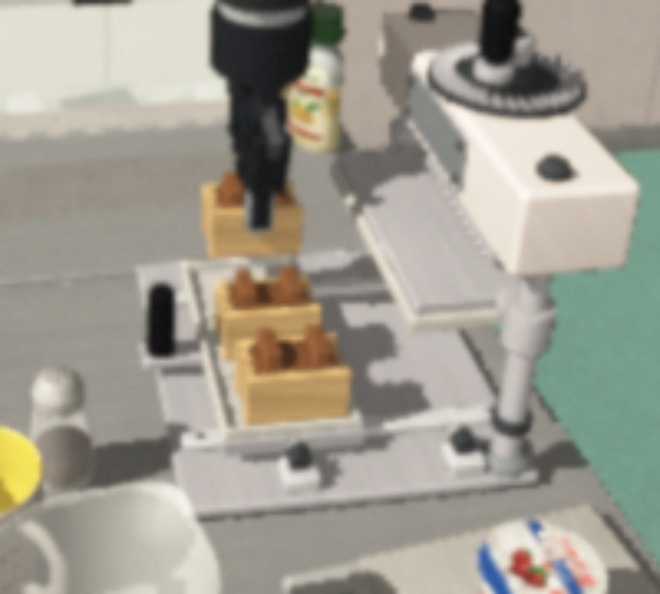

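Both placed moulds stand well (265,315; 295,375), and the third hovers over the left place. Lower it.

```bash
python3 -m inch '[[[2,1,20],[0,0,0],20],[[0,0,12],[0,0,0],20],[[0,0,5],[0,0,0],20],[[0,0,3],[0,0,0],20],[[0,0,0],[0,0,0],20],[[0,0,0],[0,0,0],20]]'|grep -E 'pos|force'; python3 -m inch '[[[0,0,2],[0,0,0],20],[[0,0,0],[0,0,0],20],[[0,0,0],[0,0,0],20]]'|grep -E 'pos|force'
```

```text
position: [0.4298, -0.2477, 0.0609]
wrist_force: [0.4, 0.4, -1.7]
grip_force: 47.4
position: [0.4291, -0.2473, 0.0576]
wrist_force: [-2.0, 0.2, -2.0]
grip_force: 47.4
```

```bash
python3 -m inch '[[[0,0,1.5],[0,0,0],20],[[0,0,0],[0,0,0],20],[[0,0,0],[0,0,0],20]]'|grep -E 'pos|force'; python3 -m inch '[[[0,0,0],[0,0,0],64],[[0,0,0],[0,0,0],64],[[0,0,0],[0,0,0],64],[[0,0,-15],[0,0,0],64],[[0,0,-35],[0,0,0],64],[[0,0,-40],[0,0,0],64],[[0,0,-40],[0,0,0],64],[[0,0,-40],[0,0,0],64],[[30,35,0],[0,0,0],64],[[35,40,0],[0,0,0],64],[[0,0,0],[0,0,0],64]]'|grep -E 'pos'
python3 - <<'E'
from h import *
plan(352,-316,225,86.6); im=lids(z=.086,box=(275,100,440,300)); lids()
cv2.imwrite('pics/c2.png',cv2.resize(im[130:245,270:400,::-1],None,fx=5,fy=5,interpolation=cv2.INTER_CUBIC))
tips('top',['carrier_post','plate_face']);snap('side');tips('side',['carrier_post','plate_face','mould_1_mid'],4)
E
```

```text
position: [0.4295, -0.2473, 0.0574]
wrist_force: [-1.7, 2.8, 8.4]
grip_force: 48.6
position: [0.3746, -0.1776, 0.2268]
t 40.23 p [ 374.6 -177.6  226.8] R [[-0.998, 0.057, -0.001], [0.057, 0.998, 0.001], [0.001, 0.001, -1.0]] F [ 0.5 -0.4 -0.2] gap 0.055 grip 0.0
yaw 86.7 turn_z 0.002 shift 14.3 -139.5 1.8
side carrier_post 0.8 [ 351. -313.   62.]
side plate_face 0.67 [ 536. -324.    3.]
side plate_face 0.65 [ 540. -330.  112.]
side mould_1_mid 0.88 [ 427. -248.   53.]
```

View pics/c2.png

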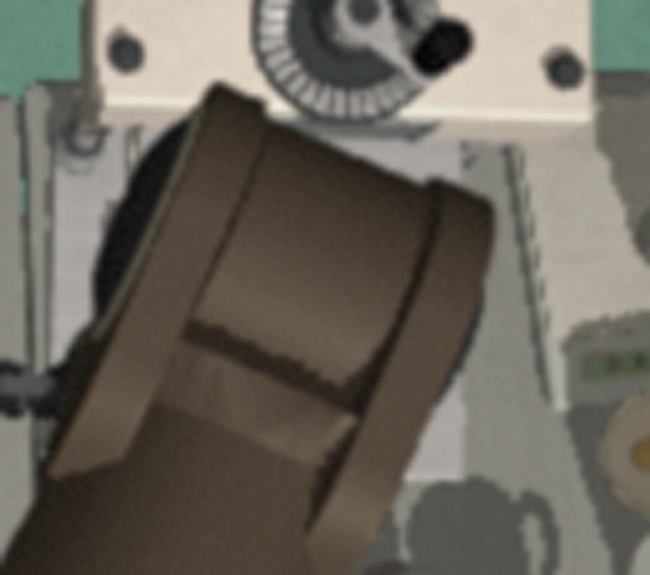

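The arm hides the carrier in this view, so I'll rely on the side camera. Go to the post now.

```bash
python3 -m inch '[[[5,-35,0],[0,0,0],60],[[5,-35,0],[0,0,0],60],[[5,-35,0],[0,0,0],60],[[0,-35,0],[0,0,0],60],[[0,0,0],[0,0,0],60],[[0,0,30],[0,0,0],60],[[0,0,30],[0,0,0],60],[[0,0,0],[0,0,0],60],[[0,0,0],[0,0,0],60]]' >/dev/null
python3 - <<'E'
from h import *
plan(351.5,-316,56,86.6); im=snap('side')
cv2.imwrite('pics/p4.png',cv2.resize(im[180:360,200:400,::-1],None,fx=3.3,fy=3.3)); tips('side',['carrier_post','mould_1_mid','place_1'])
E
```

```text
t 41.38 p [ 354.1 -319.4  164.6] R [[-0.998, 0.059, -0.003], [0.059, 0.998, 0.003], [0.003, 0.003, -1.0]] F [ 0.1 -0.4  0.5] gap 0.0513 grip 0.0
yaw 86.6 turn_z 0.0 shift 2.8 3.2 108.6
side carrier_post 0.64 [ 345. -315.   64.]
side carrier_post 0.22 [ 589. -331.  297.]
side mould_1_mid 0.81 [ 427. -246.   56.]
side mould_1_mid 0.41 [ 564. -361.  297.]
side place_1 0.83 [ 426. -317.   33.]
side place_1 0.75 [ 424. -396.   31.]
side place_1 0.64 [ 428. -248.   36.]
```

View pics/p4.png

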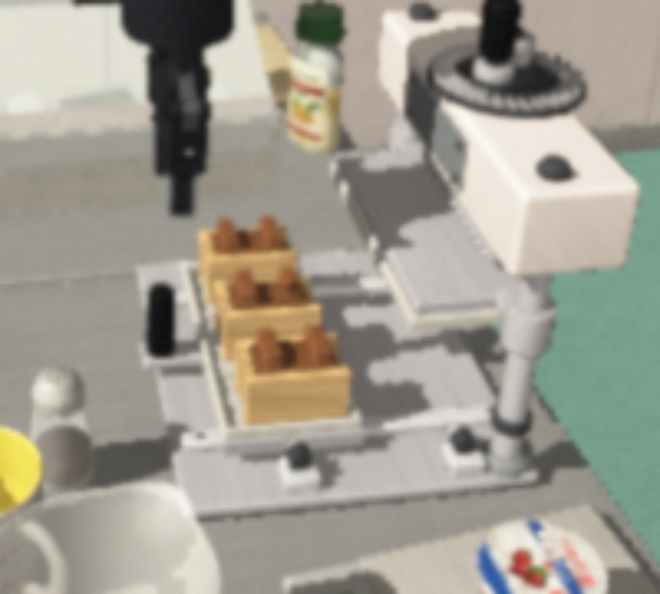

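All three moulds stand upright in their places (245,250; 265,310; 295,375). Grip the post at (160,320).

```bash
python3 -m inch '[[[4,3,30],[0,0,0],60],[[0,0,36],[0,0,0],60],[[0,0,36],[0,0,0],60],[[0,0,8],[0,0,0],60],[[0,0,0],[0,0,0],60],[[0,0,0],[0,0,0],0],[[0,0,0],[0,0,0],0],[[0,0,0],[0,0,0],0],[[0,0,0],[0,0,0],0],[[0,0,0],[0,0,0],0]]' 60
python3 -m inch '[[[-4,0,0],[0,0,0],0],[[-6,0,0],[0,0,0],0],[[-8,0,0],[0,0,0],0],[[-8,0,0],[0,0,0],0],[[-8,0,0],[0,0,0],0],[[-8,0,0],[0,0,0],0],[[-8,0,0],[0,0,0],0],[[0,0,0],[0,0,0],0],[[0,0,0],[0,0,0],0]]'
```

```text
t: 42.42
position: [0.3527, -0.3157, 0.0586]
tool_rot: [[-0.998, 0.058, 0.004], [0.058, 0.998, 0.002], [-0.004, 0.002, -1.0]]
wrist_force: [0.5, 10.0, 8.9]
finger_gap: 0.0204
grip_force: 58.4
t: 43.17
position: [0.4042, -0.3187, 0.0587]
tool_rot: [[-0.998, 0.057, 0.007], [0.057, 0.998, 0.002], [-0.007, 0.002, -1.0]]
wrist_force: [5.2, 9.0, 3.7]
finger_gap: 0.0202
grip_force: 58.7
```

```bash
python3 -m inch '[[[-8,1,0],[0,0,0],0],[[-8,1,0],[0,0,0],0],[[-8,0,0],[0,0,0],0],[[-8,0,0],[0,0,0],0],[[-8,0,0],[0,0,0],0],[[-8,0,0],[0,0,0],0],[[-6,0,0],[0,0,0],0],[[-4,0,0],[0,0,0],0],[[0,0,0],[0,0,0],0],[[0,0,0],[0,0,0],0]]'
python3 - <<'E'
from h import *
im=snap('side')
cv2.imwrite('pics/p5.png',cv2.resize(im[180:360,200:400,::-1],None,fx=3.3,fy=3.3)); tips('side',['carrier_post','mould_1_mid','place_1','plate_face'])
E
```

```text
t: 44.0
position: [0.4618, -0.3219, 0.0586]
tool_rot: [[-0.998, 0.058, 0.005], [0.058, 0.998, -0.002], [-0.005, -0.002, -1.0]]
wrist_force: [1.5, 2.1, 6.0]
finger_gap: 0.0206
grip_force: 58.8
side carrier_post 0.95 [ 456. -321.   67.]
side mould_1_mid 0.38 [ 538. -259.   56.]
side place_1 0.94 [ 538. -255.   40.]
side place_1 0.68 [ 535. -401.   32.]
side place_1 0.56 [ 533. -322.   34.]
side plate_face 0.65 [ 541. -329.  111.]
side plate_face 0.26 [ 457. -318.   65.]
```

View pics/p5.png

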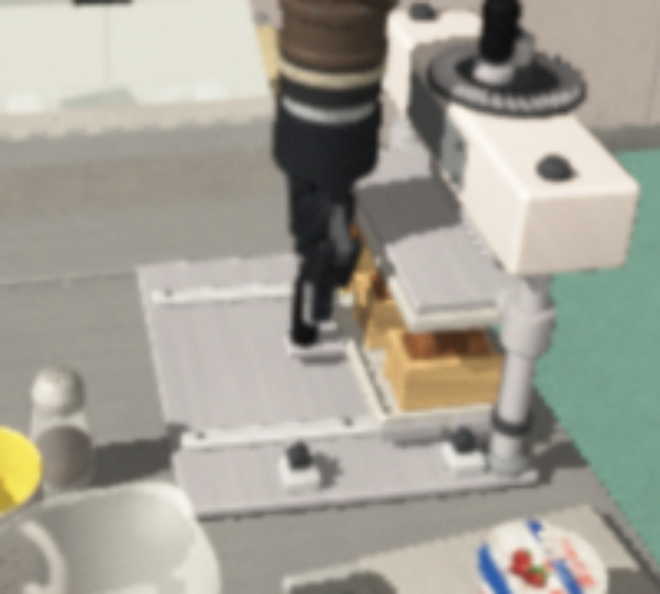

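The carrier is nearly home and the moulds are upright under the plate. Feel for the detent in small steps.

```bash
for i in 1 ; do python3 -m inch '[[[-2,0,0],[0,0,0],0],[[0,0,0],[0,0,0],0],[[0,0,0],[0,0,0],0]]'|grep -E 'pos|wrist'; done
python3 -m inch '[[[-2,0,0],[0,0,0],0],[[0,0,0],[0,0,0],0],[[0,0,0],[0,0,0],0]]'|grep -E 'pos|wrist'
python3 -m inch '[[[-1.5,0,0],[0,0,0],0],[[0,0,0],[0,0,0],0],[[0,0,0],[0,0,0],0]]'|grep -E 'pos|wrist'
python3 -m inch '[[[-1.5,0,0],[0,0,0],0],[[0,0,0],[0,0,0],0],[[0,0,0],[0,0,0],0]]'|grep -E 'pos|wrist'
```

```text
position: [0.4633, -0.322, 0.0586]
wrist_force: [2.0, 1.8, 6.9]
position: [0.4655, -0.3221, 0.0586]
wrist_force: [1.3, 1.3, 5.8]
position: [0.4667, -0.3222, 0.0586]
wrist_force: [0.1, 2.0, 6.0]
position: [0.4677, -0.3223, 0.0586]
wrist_force: [-0.8, 1.1, 7.6]
```

```bash
python3 -m inch '[[[-1.5,0,0],[0,0,0],0],[[0,0,0],[0,0,0],0],[[0,0,0],[0,0,0],0]]'|grep -E 'pos|wrist'
python3 -m inch '[[[-1.5,0,0],[0,0,0],0],[[0,0,0],[0,0,0],0],[[0,0,0],[0,0,0],0]]'|grep -E 'pos|wrist'
```

```text
position: [0.4683, -0.3223, 0.0586]
wrist_force: [-4.4, 3.0, 9.7]
position: [0.4687, -0.3223, 0.0586]
wrist_force: [-8.3, 1.6, 11.6]
```

```bash
python3 -m inch '[[[2.5,0,0],[0,0,0],0],[[0,0,0],[0,0,0],0],[[0,0,0],[0,0,0],0]]'|grep -E 'pos|wrist'
python3 -m inch '[[[0,0,0],[0,0,0],60],[[0,0,0],[0,0,0],60],[[0,0,0],[0,0,0],60],[[0,0,-30],[0,0,0],60],[[0,0,-38],[0,0,0],60],[[25,0,-38],[0,0,0],60],[[25,0,-38],[0,0,0],60],[[0,0,-38],[0,0,0],60],[[0,0,-38],[0,0,0],60],[[0,0,-38],[0,0,0],60],[[0,0,-38],[0,0,0],60],[[0,0,0],[0,0,0],60]]'|grep pos
python3 - <<'E'
from h import *
snap('side');tips('side',['carrier_post','mould_1_mid','place_1','plate_face','crank_knob'])
snap('top');tips('top',['crank_knob','crank_axis','place_1','carrier_post'])
plan(561,-363.5,380,86.6)
E
```

```text
position: [0.4677, -0.3223, 0.0586]
wrist_force: [-2.7, 2.0, 8.3]
position: [0.422, -0.3198, 0.3534]
side carrier_post 0.7 [ 465. -321.   64.]
side mould_1_mid 0.71 [ 542. -255.   54.]
side mould_1_mid 0.34 [ 561. -363.  300.]
side place_1 0.9 [ 539. -325.   37.]
side place_1 0.68 [ 544. -253.   38.]
side place_1 0.64 [ 537. -401.   29.]
side crank_knob 0.53 [ 562. -364.  298.]
top crank_knob 0.45 [ 557. -365.  302.]
top crank_axis 0.67 [ 588. -325.  299.]
top crank_axis 0.64 [ 540. -255.   51.]
top place_1 0.67 [ 535. -325.   40.]
top place_1 0.64 [ 532. -399.   35.]
top place_1 0.6 [ 461. -325.   66.]
top carrier_post 0.75 [ 461. -328.   63.]
top carrier_post 0.6 [ 536. -330.   38.]
t 47.55 p [ 420.7 -318.7  344.8] R [[-0.998, 0.059, -0.001], [0.059, 0.998, 0.001], [0.001, 0.001, -1.0]] F [-0.6 -0.1  0.7] gap 0.051 grip 0.0
yaw 86.6 turn_z 0.001 shift -142.7 -36.4 -35.2
```

Carrier home at about station position. Go over the knob.

```bash
python3 -m inch '[[[0,0,-35],[0,0,0],60],[[-30,-9,0],[0,0,0],60],[[-38,-9,0],[0,0,0],60],[[-38,-9,0],[0,0,0],60],[[-37,-9,0],[0,0,0],60],[[0,0,0],[0,0,0],60],[[0,0,0],[0,0,0],60]]' >/dev/null
python3 - <<'E'
from h import *
plan(560.5,-364,289,86.6)
E
```

```text
t 48.13 p [ 564.7 -364.4  374.4] R [[-0.998, 0.058, -0.006], [0.058, 0.998, 0.004], [0.006, 0.004, -1.0]] F [0.4 0.3 0.4] gap 0.0512 grip 0.0
yaw 86.7 turn_z 0.002 shift 4.2 0.1 85.4
```

```bash
python3 -m inch '[[[3,0,25],[0,0,0],60],[[0,0,25],[0,0,0],60],[[0,0,25],[0,0,0],60],[[0,0,9],[0,0,0],60],[[0,0,0],[0,0,0],60],[[0,0,0],[0,0,0],60]]'
python3 -m inch '[[[0,0,0],[0,0,0],0],[[0,0,0],[0,0,0],0],[[0,0,0],[0,0,0],0],[[0,0,0],[0,0,0],0],[[0,0,0],[0,0,0],0]]' 60
```

```text
t: 48.63
position: [0.557, -0.3623, 0.2979]
tool_rot: [[-0.998, 0.059, 0.0], [0.059, 0.998, -0.0], [-0.001, -0.0, -1.0]]
wrist_force: [0.5, 1.0, 0.9]
finger_gap: 0.0512
grip_force: 0.0
t: 49.05
position: [0.5586, -0.3635, 0.2987]
tool_rot: [[-0.998, 0.059, 0.003], [0.059, 0.998, -0.002], [-0.003, -0.002, -1.0]]
wrist_force: [-1.1, -0.6, 5.1]
finger_gap: 0.0235
grip_force: 58.5
```

```bash
python3 -m inch '[[[0,0,0],[0,0,0],60],[[0,0,0],[0,0,0],60],[[0,0,0],[0,0,0],60],[[-2,0,11],[0,0,0],60],[[0,0,0],[0,0,0],60],[[0,0,0],[0,0,0],60],[[0,0,0],[0,0,0],0],[[0,0,0],[0,0,0],0],[[0,0,0],[0,0,0],0],[[0,0,0],[0,0,0],0],[[0,0,0],[0,0,0],0]]' 60
```

```text
t: 49.97
position: [0.5605, -0.3636, 0.2861]
tool_rot: [[-0.998, 0.059, 0.001], [0.059, 0.998, -0.001], [-0.001, -0.001, -1.0]]
wrist_force: [-1.2, -2.0, 3.2]
finger_gap: 0.0241
grip_force: 58.8
```

```bash
python3 -m inch '[[[0,0,-4],[0,0,0],0],[[0,0,-4],[0,0,0],0],[[0,0,-3],[0,0,0],0],[[0,0,0],[0,0,0],0],[[0,0,0],[0,0,0],0]]'
python3 - <<'E'
from h import *
s=st()
p=np.array(s['position'])*1000
c=np.array([591,-329]); v=p[:2]-c; print(np.hypot(*v),np.degrees(np.arctan2(v[1],v[0])))
R=np.array(s['tool_rot'])
a0=np.arctan2(v[1],v[0]); prev=p[:2]
for i in range(1,37):
    a=a0+0.1*i; q=c+45.2*np.array([np.cos(a),np.sin(a)]); d=q-prev; prev=q
    print(i,(R.T@np.array([*d,0]))[:2].round(1))
snap('side');tips('side',['crank_knob','plate_face'])
E
```

```text
t: 50.38
position: [0.5605, -0.3635, 0.296]
tool_rot: [[-0.998, 0.059, -0.001], [0.059, 0.998, -0.0], [0.001, -0.0, -1.0]]
wrist_force: [1.0, -5.7, -5.5]
finger_gap: 0.0239
grip_force: 59.0
t 50.38 p [ 560.5 -363.5  296. ] R [[-0.998, 0.059, -0.001], [0.059, 0.998, -0.0], [0.001, -0.0, -1.0]] F [ 1.  -5.7 -5.5] gap 0.0239 grip 59.0
46.054481122426076 -131.42805067514345
1 [-4.2 -1.9]
2 [-3.9 -2.2]
3 [-4.1 -1.8]
4 [-4.3 -1.4]
5 [-4.4 -1. ]
6 [-4.5 -0.5]
7 [-4.5 -0.1]
8 [-4.5  0.4]
9 [-4.4  0.8]
10 [-4.3  1.3]
11 [-4.2  1.7]
12 [-4.   2.1]
13 [-3.8  2.5]
14 [-3.5  2.9]
15 [-3.2  3.2]
16 [-2.9  3.5]
17 [-2.5  3.8]
18 [-2.1  4. ]
19 [-1.7  4.2]
20 [-1.3  4.3]
21 [-0.8  4.4]
22 [-0.4  4.5]
23 [0.1 4.5]
24 [0.5 4.5]
25 [1.  4.4]
26 [1.4 4.3]
27 [1.8 4.1]
28 [2.2 3.9]
29 [2.6 3.7]
30 [3.  3.4]
31 [3.3 3.1]
32 [3.6 2.8]
33 [3.8 2.4]
34 [4.1 2. ]
35 [4.2 1.6]
36 [4.4 1.1]
side crank_knob 0.44 [ 561. -365.  304.]
side plate_face 0.72 [ 539. -331.  110.]
side plate_face 0.25 [ 543. -258.   50.]
```

```bash
python3 -m inch '[[[-4,-2,0],[0,0,0],0],[[-4,-2,0],[0,0,0],0],[[-4.1,-1.8,0],[0,0,0],0],[[-4.3,-1.4,0],[0,0,0],0],[[-4.4,-1,0],[0,0,0],0],[[-4.5,-0.5,0],[0,0,0],0],[[-4.5,-0.1,0],[0,0,0],0],[[-4.5,0.4,0],[0,0,0],0],[[-4.4,0.8,0],[0,0,0],0],[[-4.3,1.3,0],[0,0,0],0],[[0,0,0],[0,0,0],0]]'
python3 - <<'E'
from h import *
s=env.read_state();p=np.array(s['position'])*1000
c=np.array([591,-329]); v=p[:2]-c; print(np.hypot(*v),np.degrees(np.arctan2(v[1],v[0])))
snap('side');tips('side',['crank_knob','plate_face'])
E
```

```text
t: 51.45
position: [0.6046, -0.3712, 0.296]
tool_rot: [[-0.998, 0.058, 0.001], [0.058, 0.998, 0.001], [-0.001, 0.001, -1.0]]
wrist_force: [5.9, -2.4, -5.3]
finger_gap: 0.0237
grip_force: 59.2
44.31253297385564 -72.06321446195686
side crank_knob 0.39 [ 606. -372.  310.]
side plate_face 0.87 [ 538. -329.  101.]
side plate_face 0.6 [ 540. -327.   55.]
```

```bash
python3 -m inch '[[[-4.2,1.7,0],[0,0,0],0],[[-4,2.1,0],[0,0,0],0],[[-3.8,2.5,0],[0,0,0],0],[[-3.5,2.9,0],[0,0,0],0],[[-3.2,3.2,0],[0,0,0],0],[[-2.9,3.5,0],[0,0,0],0],[[-2.5,3.8,0],[0,0,0],0],[[-2.1,4,0],[0,0,0],0],[[-1.7,4.2,0],[0,0,0],0],[[-1.3,4.3,0],[0,0,0],0],[[0,0,0],[0,0,0],0]]'
python3 - <<'E'
from h import *
s=env.read_state();p=np.array(s['position'])*1000
c=np.array([591,-329]); v=p[:2]-c; print(np.hypot(*v),np.degrees(np.arctan2(v[1],v[0])))
snap('side');tips('side',['crank_knob','plate_face'])
E
```

```text
t: 52.52
position: [0.6332, -0.3398, 0.2962]
tool_rot: [[-0.998, 0.058, -0.003], [0.058, 0.998, 0.002], [0.003, 0.002, -1.0]]
wrist_force: [-4.8, 5.7, -6.0]
finger_gap: 0.0237
grip_force: 59.3
43.55890655471899 -14.322721021113967
side crank_knob 0.48 [ 634. -339.  309.]
side plate_face 0.6 [ 540. -327.   91.]
```

```bash
python3 -m inch '[[[-0.8,4.4,0],[0,0,0],0],[[-0.4,4.5,0],[0,0,0],0],[[0.1,4.5,0],[0,0,0],0],[[0.5,4.5,0],[0,0,0],0],[[1,4.4,0],[0,0,0],0],[[1.4,4.3,0],[0,0,0],0],[[1.8,4.1,0],[0,0,0],0],[[2.2,3.9,0],[0,0,0],0],[[2.6,3.7,0],[0,0,0],0],[[3,3.4,0],[0,0,0],0],[[0,0,0],[0,0,0],0]]'
python3 - <<'E'
from h import *
s=env.read_state();p=np.array(s['position'])*1000
c=np.array([590,-329]); v=p[:2]-c; print(np.hypot(*v),np.degrees(np.arctan2(v[1],v[0])))
snap('side');tips('side',['crank_knob','plate_face'])
E
```

```text
t: 53.58
position: [0.6235, -0.2995, 0.2968]
tool_rot: [[-0.998, 0.059, -0.002], [0.059, 0.998, -0.002], [0.002, -0.002, -1.0]]
wrist_force: [-5.1, -1.4, -5.5]
finger_gap: 0.0236
grip_force: 59.6
44.63662956274408 41.352072668143336
side crank_knob 0.4 [ 624. -297.  311.]
side crank_knob 0.24 [ 541. -257.   56.]
side plate_face 0.85 [ 537. -329.   82.]
```

```bash
python3 -m inch '[[[3.3,3.1,0],[0,0,0],0],[[3.6,2.8,0],[0,0,0],0],[[3.8,2.4,0],[0,0,0],0],[[4.1,2,0],[0,0,0],0],[[0,0,0],[0,0,0],0],[[0,0,0],[0,0,0],0],[[0,0,0],[0,0,0],0]]'
python3 - <<'E'
from h import *
s=env.read_state();p=np.array(s['position'])*1000
c=np.array([590,-329]); v=p[:2]-c; print(np.hypot(*v),np.degrees(np.arctan2(v[1],v[0])))
snap('side');tips('side',['crank_knob','plate_face'])
E
```

```text
t: 54.32
position: [0.6103, -0.289, 0.2967]
tool_rot: [[-0.998, 0.06, -0.001], [0.06, 0.998, -0.003], [0.0, -0.003, -1.0]]
wrist_force: [-3.0, -3.3, -6.4]
finger_gap: 0.0235
grip_force: 59.4
44.83044277052168 63.098702784798526
side crank_knob 0.66 [ 586. -329.  299.]
side crank_knob 0.51 [ 613. -289.  312.]
side crank_knob 0.34 [577.  45.  -3.]
side plate_face 0.58 [ 541. -331.   79.]
```

```bash
python3 -m inch '[[[4.2,1.6,0],[0,0,0],0],[[4.4,1.1,0],[0,0,0],0],[[4.4,0.7,0],[0,0,0],0],[[0,0,0],[0,0,0],0],[[0,0,0],[0,0,0],0],[[0,0,0],[0,0,0],0]]'
python3 - <<'E'
from h import *
s=env.read_state();p=np.array(s['position'])*1000
c=np.array([590,-329]); v=p[:2]-c; print(np.hypot(*v),np.degrees(np.arctan2(v[1],v[0])))
im=snap('side','s9.png');tips('side',['crank_knob','plate_face'])
cv2.imwrite('pics/p9.png',cv2.resize(im[140:360,220:400,::-1],None,fx=3.3,fy=2.7))
E
```

```text
t: 54.97
position: [0.5976, -0.2846, 0.2968]
tool_rot: [[-0.998, 0.059, 0.0], [0.059, 0.998, -0.002], [-0.0, -0.002, -1.0]]
wrist_force: [-2.2, -4.7, -5.2]
finger_gap: 0.0232
grip_force: 59.5
45.02081287554831 80.22509234365671
side crank_knob 0.63 [ 539. -329.   79.]
side crank_knob 0.4 [ 600. -284.  310.]
side plate_face 0.66 [ 536. -330.   79.]
```

View pics/p9.png

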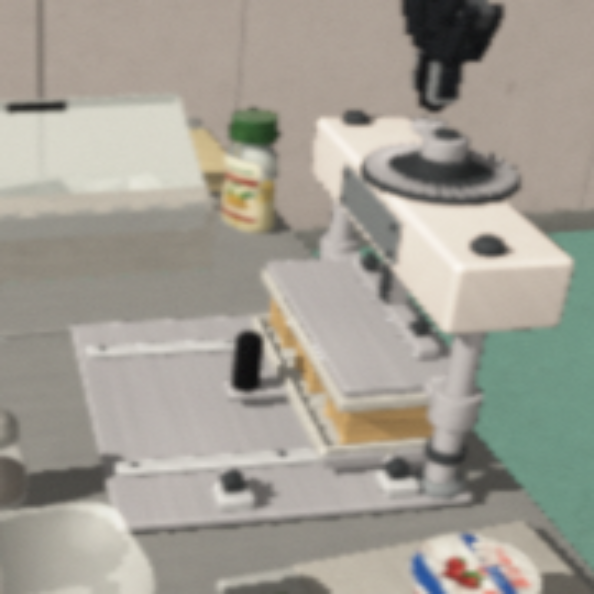

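The plate (crop 350,330) rests level on the moulds at about 80 mm, and turning the crank further no longer moves it. Lower the knob, let go, retreat.

```bash
python3 -m inch '[[[0,0,4],[0,0,0],0],[[0,0,4],[0,0,0],0],[[0,0,3],[0,0,0],0],[[0,0,0],[0,0,0],0],[[0,0,0],[0,0,0],30],[[0,0,0],[0,0,0],60],[[0,0,0],[0,0,0],60],[[0,0,0],[0,0,0],60],[[0,0,-25],[0,0,0],60],[[0,0,-35],[0,0,0],60],[[0,0,-35],[0,0,0],60],[[0,0,0],[0,0,0],60]]'
python3 -m inch '[[[35,0,0],[0,0,0],60],[[35,0,0],[0,0,0],60],[[35,0,0],[0,0,0],60],[[0,0,0],[0,0,0],60],[[0,0,0],[0,0,0],60]]' >/dev/null
python3 - <<'E'
from h import *
st()
for c in('side','top'):
  im=snap(c,c+'9.png'); tips(c,['crank_knob','plate_face','carrier_post','salt_shaker','sauce_bottle','mould_1_mid'],2)
a=cv2.imread('pics/side9.png');b=cv2.imread('pics/top9.png')
cv2.imwrite('pics/f.png',np.hstack([cv2.resize(a[140:360,180:400],(400,400)),cv2.resize(b[100:280,250:430],(400,400))]))
E
```

```text
t: 56.12
position: [0.5992, -0.2838, 0.3891]
tool_rot: [[-0.998, 0.058, 0.012], [0.058, 0.998, -0.005], [-0.012, -0.004, -1.0]]
wrist_force: [-0.2, 0.2, 1.2]
finger_gap: 0.051
grip_force: 0.0
t 56.53 p [ 492.  -277.2  381.8] R [[-0.998, 0.06, 0.002], [0.06, 0.998, -0.001], [-0.002, -0.0, -1.0]] F [0.3 0.4 1.4] gap 0.0516 grip 0.0
side crank_knob 0.7 [ 595. -284.  298.]
side plate_face 0.6 [ 540. -330.   80.]
side plate_face 0.44 [ 539. -327.    2.]
side carrier_post 0.91 [ 464. -319.   65.]
side carrier_post 0.23 [ 537. -328.   78.]
side salt_shaker 0.89 [ 261. -401.    0.]
side salt_shaker 0.53 [ 543. -254.   38.]
side sauce_bottle 0.73 [581.  46.  -2.]
side sauce_bottle 0.61 [ 544. -253.   37.]
side mould_1_mid 0.67 [ 595. -286.  301.]
side mould_1_mid 0.61 [ 542. -255.   56.]
top crank_knob 0.46 [ 593. -288.  303.]
top plate_face 0.67 [ 538. -325.   81.]
top carrier_post 0.51 [ 463. -323.   65.]
top sauce_bottle 0.6 [577.  45.   2.]
```

View pics/f.png

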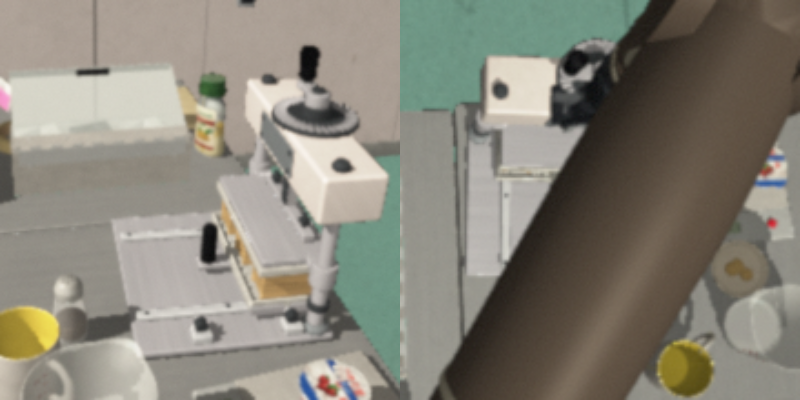

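The plate is down at about 80 mm on the moulds, the carrier is in, the bottle and shaker stand, and the gripper is clear.

```bash
python3 -c "
from plant import env
print(env.job_done())"
```

```text
the job is handed in; nothing more can be done
None
```

The job is handed in (verdict not shown): all three moulds are in the press with the carrier home, the plate rests on them at about 80 mm, the crank is let back and released, and the shaker and bottle are standing.

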